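# Load the curing cabinet and hang its lift-off door

## Robot

A 6-joint arm with a two-finger parallel gripper is mounted at the origin on the work surface. World frame = base frame: x ahead of the robot, y to its left, z up, the work surface at z = 0. Lengths are in m, angles in rad, forces in N, time in s.
With the tool pointing down it reaches from about 0.325 to 0.775 m from the base axis. Payload 5.5 kg.
Tool frame: the origin (TCP) lies at the very end of the fingers, on their centre line; the grasp point (between the pads) lies 19 mm behind it; z points along the fingers, x is the direction in which the jaws open and shut, and the axes are right-handed (so a half turn about z gives the same grasp; the last joint's range is limited). The gripper opens to 88 mm and grips with 3 to 60 N. Pads are 20 mm wide; open, the fingers measure 115 mm over their backs; the gripper's body (75 mm by 178 mm) begins 61 mm behind the grasp point.
Start: joints at [1.177, 0.091, 1.231, -0, 1.82, -0.057], TCP at [0.198, 0.566, 0.199] pointing down, gripper open.
Joint ranges: [-2.87, 2.87], [-0.86, 2.18], [0.17, 2.46], [-1.51, 4.65], [0.06, 2.69], [-2.65, 2.65]. Speed limits (rad/s): [2.57, 2.57, 3.01, 3.14, 3.14, 3.14].

## Interface

Orientations are given as a unit quaternion [x, y, z, w].
In Python, from station import env gives the robot as it stands. The module is installed in compiled form; this text tells all that it offers.
- The arm moves only by the tool step_arm, never from a script. Its argument "motion" is a list of rows, each a list of 6 numbers: the shift along the world's x, y, z in cm, then the turn, a rotation vector about the world's x, y, z in degrees. A call has exactly 10 rows; each row shifts and turns the pose as measured when the row begins; what a row does not reach is not made up. A row lasts 1/10 s, in which the tool goes at most 50 mm and 8.59 degrees, less where a joint would pass 70% of its speed; a pose out of reach is approached as far as the arm can. A call with a gripper value outside its range is refused whole. "gripper" is the closure, from 0 (fully open) to 1 (shut), set as the call begins (left out, the last holds). The fingers move at their own pace and stop on an object; "newtons" is the grip in N (left out, the last holds). Time passes only in rows, so rows that do not move let the fingers close, or fill a call up. It gives the time, the measured TCP pose, the force and the opening at its end, in the units of the state.
- env.get_obs(): the state, without advancing time (a new reading comes with each control period).
- env.capture(name): name is "scene" or "top" or "wrist"; returns the picture (480x640x3 uint8, red, green, blue); there is no depth.
- env.calibration(name): a dict with "mtx" (3x3 intrinsics, pixels), "camera_from_world" (4x4, takes a point from world to camera coordinates). Camera axes: x right, y up, looking along -z (the intrinsics and any distortion apply to the point x, -y, -z); pixel columns grow to the right and rows downward; lengths in m; the calibration is good to about 2 mm. A picture is of the moment at which its call begins: read the wrist's pose just before it. calibration takes no time and is no camera call; for the wrist camera it gives the pose at the moment of the call.
- env.hand_in(): hands the job in, once; it reports no verdict.
The state is a dict: "time": time; "joints": joint angles; "qvel": joint speeds; "joint_efforts": joint torques, N m; "tcp_pos": TCP position; "tcp_rot": TCP orientation; "force": force on the tool from outside, world axes, zero at the start; "torque": the same for the moment, N m; "width": opening from 0.0 (shut) to 1.0 (fully open).
Only numpy, scipy, OpenCV 4.12 (cv2) and the standard library are available. Lean on these libraries where they do the work, as an engineer would, in place of code of your own. Each camera call takes 0.05 s, during which the arm holds its last target. There are 200 camera calls.

## Task

Put the jewel box on the cabinet's loading sill, end on, and push it along the floor plate under the yellow height-limit bar until all of it is inside past the bar, standing square; keep the freshly coated box level throughout and do not knock the bar. Then take the amber door off the easel and hang it shut across the doorway: lower it gently so that both knuckles drop over both pins and rest fully down on their brackets, and let go. Leave everything else where it stands.

Things in the scene. Friction and masses are not known exactly. Their poses are not given: they have to be found in the camera images.
- cabinet: White bench curing cabinet, clear roof and back, fixed. Origin at table height under the middle of the doorway; x into the chamber, y to the hinge side, z up. Floor plate: top at z 6 mm, x -145 (open loading sill) to 175, y +-125. Jambs (front face x -8) at y +-92 to 118; door header z 145 to 165, roof edge to 177, back panel x 171, lamp bars 109 mm up inside; grey control box outside at -y.
- height_bar: Yellow and black height-limit bar, 12 mm deep (x), 14 mm tall, fixed across the doorway from jamb to jamb at cabinet x = 0. Origin at its centre, axes as the cabinet's; its underside is 70 mm above the table, 64 mm above the floor plate.
- pin_low (a point): Foot of the lower hinge pin, at cabinet (-22, 116, 26) mm: centre of the flat bracket (18 mm wide) on which the lower knuckle comes to rest. The brass pin stands straight up from here, 9 mm thick, 22 mm tall, its top 7 mm tapered.
- pin_high (a point): Foot of the upper hinge pin, 84 mm straight above pin_low, with the same pin and bracket. This bracket's underside is 76 mm above pin_low, so the lower knuckle must come in from the front, between the lower pin's tip and the upper bracket.
- door: Lift-off door, aluminium frame with amber pane, 200 wide (y), 130 tall (z), 10 mm thick, about 0.4 kg. Origin: middle of its lower edge, mid-thickness; x from the handle side through the panel (into the cabinet when hung), y to the knuckles, z up. It starts on the wooden easel leaning back 20 degrees, handle outwards. Hung, its axes match the cabinet's and its lower edge is 14 mm above the table.
- door_handle (a point): Centre of the door's upright black handle bar (12 x 12 mm, 90 mm long along z, held by a stub at each end), at door (-45, 0, 68) mm: 40 mm clear in front of the panel's face. Axes as the door's.
- knuckle_low (a point): Lower end of the bore of the door's lower knuckle, at door (0, 116, 12) mm: a steel tube along z, 18 mm wide, 22 mm tall, bore 11.4 mm, open at both ends. Hung, it lies on pin_low.
- knuckle_high (a point): Lower end of the bore of the door's upper knuckle, at door (0, 116, 96) mm, same tube. Hung, it lies on pin_high.
- easel: Pale wooden table easel, fixed, that holds the door. Origin at table height under its ledge; its front looks along its -x. The door's lower edge stands on the ledge 45 mm up behind a 6 mm lip, its back against two slats 100 mm apart that end 200 mm up.
- box_center (a point): Centre of the wooden jewel box with a blue cloisonne lid, 110 long (x) x 62 wide (y) x 56 mm tall, 0.2 to 0.45 kg, axes along its sides, z up. It starts on a blue mat 3 mm thick. Either end may go in first.
- cup_blue: Bystander, leave alone: clear plastic pigment cup with blue fill, 42 mm wide, 45 mm tall, standing beside the box; origin at the centre of its underside.
- cup_orange: Bystander, leave alone: clear plastic pigment cup with orange fill, 42 mm wide, 45 mm tall, standing beside the box; origin at the centre of its underside.
- glue_bottle: Bystander, leave alone: white glue bottle with red cap, 48 mm wide, 150 mm tall; origin at the centre of its underside.
- wire_spool: Bystander, leave alone: black spool of brass wire lying flat, 72 mm wide, 30 mm tall, behind the easel; origin at the centre of its underside.
- coaster: Bystander, leave alone: round wooden coaster with a blue inlay, 104 mm wide, 14 mm tall; origin at the centre of its underside.
- brush_jar: Bystander, leave alone: blue jar with brushes, 66 mm wide, 100 mm tall (180 mm with the brushes), behind the mat; origin at the centre of its underside.
- resin_jar: Bystander, leave alone: amber jar with black lid, 72 mm wide, 110 mm tall, behind the easel; origin at the centre of its underside.
- jewel_box: The same jewel box; origin at the centre of its underside, 28 mm below box_center.

How it is judged:
On the way, in this order (a step that is already met when the one before it is completed fails the run):
1. the box stands on the loading sill, in front of the bar (x of box_center in the frame of cabinet between -0.15 and -0.03 m and y of box_center in the frame of cabinet between -0.06 and 0.06 m and z of box_center in the frame of cabinet below 0.04 m and angle between box_center's own z axis and vertical below 0.09 rad), for 0.2 s.
2. the box is inside the cabinet past the bar, on the floor plate, square and let go (x of box_center in the frame of cabinet above 0.06 m and y of box_center in the frame of cabinet between -0.06 and 0.06 m and z of box_center in the frame of cabinet below 0.04 m and angle between the x axis of box_center and the x axis of cabinet, either way round below 0.25 rad and angle between box_center's own z axis and vertical below 0.09 rad and linear speed of jewel_box below 0.02 m/s and contact force between the fingers and jewel_box below 0.2 N), for 0.2 s.
3. the door is down on both pins and shut (distance between knuckle_low and pin_low below 0.006 m and distance between knuckle_high and pin_high below 0.006 m and angle between the x axis of door_handle and the x axis of cabinet, either way round below 0.12 rad), for 0.2 s.
At the end, for the whole second after the job is handed in: The box stands on the floor plate inside the cabinet, its centre at least 60 mm past the bar and within 60 mm of the middle, square to the cabinet within 14 degrees, upright; both knuckles are within 6 mm of the feet of their pins and the door is within 7 degrees of shut; box and door are at rest (all of step 3 and x of box_center in the frame of cabinet above 0.06 m and y of box_center in the frame of cabinet between -0.06 and 0.06 m and z of box_center in the frame of cabinet below 0.04 m and angle between the x axis of box_center and the x axis of cabinet, either way round below 0.25 rad and angle between box_center's own z axis and vertical below 0.09 rad and linear speed of each of door, jewel_box below 0.02 m/s); the robot touches nothing.
It fails at once if the box is tilted more than 15 degrees (angle between box_center's own z axis and vertical above 0.26 rad).
It fails at once if the height-limit bar is knocked (over 12 N) (contact force between height_bar and anything else above 12 N).
It fails at once if the door is rammed against the cabinet (over 60 N) or dropped onto its brackets (faster than 0.2 m/s within 15 mm of them) (contact force between door and cabinet above 60 N or (distance between knuckle_low and pin_low below 0.015 m and linear speed of door above 0.2 m/s)).
It fails at once if a bystander is moved by more than 30 mm (distance of any of cup_blue, cup_orange, glue_bottle, wire_spool, coaster, brush_jar, resin_jar from where it was at the start of the episode above 0.03 m).
It also fails if it takes over 72 s, if anything falls off the work surface, if the arm or the gripper's body presses on something with over 40 N, if the wrist force passes 120 N, or if a joint passes its speed limit or range.

## Working session

There is one attempt and no reset: what is moved stays moved. The work goes in short steps, Python scripts to look and compute and a tool call to move; the robot and the scene stay as the last step left them, time stands still between calls to the robot, and variables do not carry over. Pictures are saved under pics/ and viewed, about 8 in all and at most 12, crops included, and the job is handed in when it is done.

Besides the shell and the picture viewer there is one more tool, called after "Request:" by a JSON object that holds its "fn" and its "kwargs", one argument or row to a line. step_arm: Moves the arm, as the interface text tells. Its arguments: {"type":"object","properties":{"motion":{"type":"array"},"gripper":{"type":"number"},"newtons":{"type":"number"}},"required":["motion"]}

```bash
mkdir -p pics; cat > h.py <<'E'
import numpy as np, cv2
from station import env
def cap(n,f):
    im=env.capture(n)[:,:,::-1].copy(); cv2.imwrite('pics/'+f,im); return im
def cam(n):
    c=env.calibration(n); return np.array(c['mtx']),np.array(c['camera_from_world'])
def proj(n,P):
    K,T=cam(n); p=np.atleast_2d(P)@T[:3,:3].T+T[:3,3]; p=p*[1,-1,-1]; q=p@K.T; return q[:,:2]/q[:,2:]
def ray(n,uv):
    K,T=cam(n); uv=np.atleast_2d(uv); d=np.c_[uv,np.ones(len(uv))]@np.linalg.inv(K).T*[1,-1,-1]
    R=T[:3,:3]; return -R.T@T[:3,3], d@R
def plane(n,uv,z):
    o,d=ray(n,uv); return o+d*((z-o[2])/d[:,2])[:,None]
E
python3 - <<'E'
from h import *
print({k:np.round(v,3) for k,v in env.get_obs().items()})
print(env.calibration('top').keys())
for n in('scene','top'):
    cap(n,n+'0.png'); K,T=cam(n); print(n,K.round(1).tolist(),(-T[:3,:3].T@T[:3,3]).round(3),T[:3,:3].round(2).tolist())
E
```

```text
{'time': np.float64(0.0), 'joints': array([ 1.177,  0.092,  1.232, -0.   ,  1.82 , -0.057]), 'qvel': array([-0.002, -0.   , -0.001, -0.   ,  0.   , -0.001]), 'joint_efforts': array([ 1.0000e-03, -4.4646e+01, -4.0644e+01,  7.0000e-02,  2.9000e-02,
       -0.0000e+00]), 'tcp_pos': array([0.198, 0.566, 0.198]), 'tcp_rot': array([ 0.816,  0.579, -0.001,  0.001]), 'force': array([ 0.077,  0.529, -0.854]), 'torque': array([ 0.013, -0.026, -0.025]), 'width': np.float64(1.001)}
dict_keys(['mtx', 'camera_from_world'])
scene [[497.8, 0.0, 324.1], [0.0, 497.8, 240.7], [0.0, 0.0, 1.0]] [ 1.1   -0.403  1.011] [[0.59, 0.81, -0.01], [-0.61, 0.46, 0.65], [0.53, -0.37, 0.76]]
top [[575.2, 0.0, 314.0], [0.0, 575.2, 236.3], [0.0, 0.0, 1.0]] [0.223 0.026 1.549] [[0.03, -1.0, 0.0], [0.98, 0.03, 0.19], [-0.19, -0.0, 0.98]]
```

View pics/scene0.png

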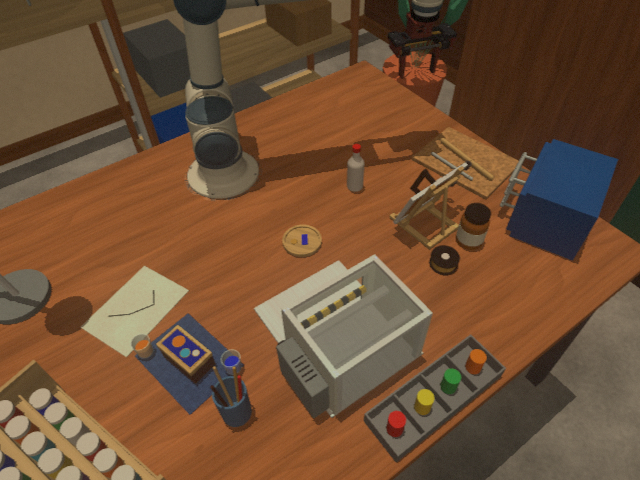

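View pics/top0.png

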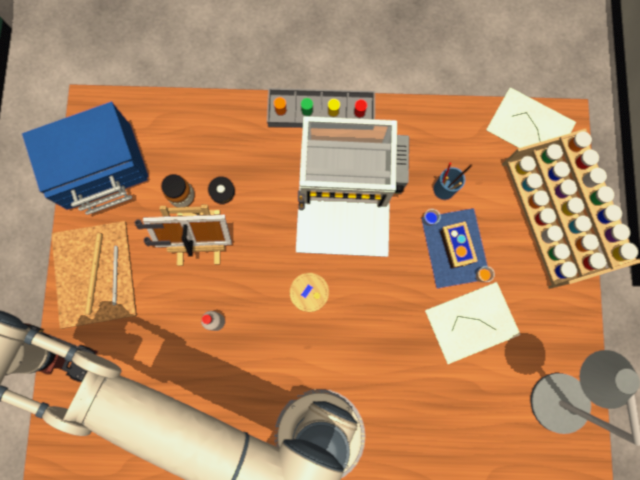

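The top view shows the cabinet around (348,160), with its sill in front at rows 200-255. The box is at (459,243), between the cups at (432,217) and (485,274). The easel and door are at (187,232), the coaster at (309,292) and the bottle at (211,320). Next I'll enlarge these areas in one composite.

```bash
python3 - <<'E'
from h import *
t=cv2.imread('pics/top0.png'); s=cv2.imread('pics/scene0.png')
def c(im,x,y,w,h,W,H): 
    return cv2.resize(im[y:y+h,x:x+w],(W,H),interpolation=cv2.INTER_CUBIC)
a=c(t,290,110,125,150,400,480) ; 
# 400x300 tiles
A=c(t,290,110,133,100,400,300);B=c(t,410,195,100,75,400,300);C=c(t,120,190,133,100,400,300);D=c(s,380,150,133,100,400,300)
cv2.imwrite('pics/comp0.png',np.vstack([np.hstack([A,B]),np.hstack([C,D])]))
E
```

```text
(no output)
```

View pics/comp0.png

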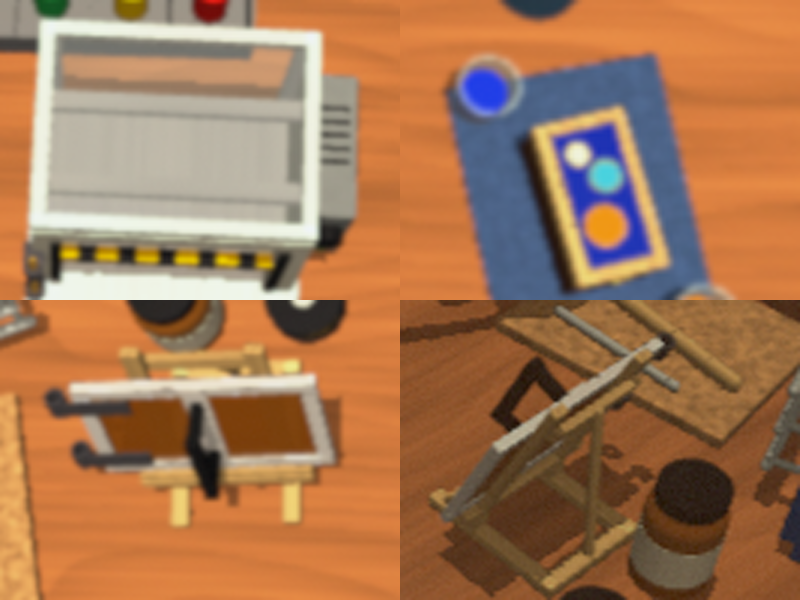

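```bash
python3 - <<'E'
from h import *
t=cv2.imread('pics/top0.png')
B=np.array([(128,122),(222,106),(270,262),(175,288)])/4+[410,195]
P=plane('top',B,.059); print('box',P.round(4).tolist(),P.mean(0).round(4),[np.linalg.norm(P[i]-P[i-1]).round(4) for i in range(4)])
e=P[0]-P[3]+P[1]-P[2]; print('box long yaw',np.degrees(np.arctan2(e[1],e[0])))
hsv=cv2.cvtColor(t,cv2.COLOR_BGR2HSV)
m=((hsv[:,:,1]<45)&(hsv[:,:,2]>200)).astype(np.uint8)
m[:200]=0;m[:, :285]=0;m[:,405:]=0;m[265:]=0
c=max(cv2.findContours(m,0,cv2.CHAIN_APPROX_NONE)[0],key=cv2.contourArea)
r=cv2.minAreaRect(c); b=cv2.boxPoints(r); print('sill px',b.tolist())
Q=plane('top',b,.006); print(Q.round(4).tolist())
pts=c[:,0]
def fit(sel):
    w=plane('top',pts[sel],.006)[:,:2].astype(np.float32); vx,vy,x,y=cv2.fitLine(w,cv2.DIST_HUBER,0,.01,.01).ravel(); return np.array([vx,vy]),np.array([x,y])
x,y=pts[:,0],pts[:,1]; ymax=y.max()
for nm,sel in(('front',(y>ymax-5)&(x>x.min()+8)&(x<x.max()-8)),('L',(x<x.min()+5)&(y>206)&(y<ymax-6)),('R',(x>x.max()-6)&(y>215)&(y<ymax-6))):
    d,p=fit(sel); print(nm,d,p,np.degrees(np.arctan2(d[1],d[0])),sel.sum())
A=np.array([(38,22),(322,32),(317,228),(30,222)])/3.008+[290,110]
print('roof',plane('top',A,.177).round(4).tolist())
E
```

```text
box [[0.5484, -0.309, 0.059], [0.5611, -0.3715, 0.059], [0.4574, -0.4008, 0.059], [0.4384, -0.3383, 0.059]] [ 0.5013 -0.3549  0.059 ] [np.float64(0.1138), np.float64(0.0638), np.float64(0.1078), np.float64(0.0654)]
box long yaw 15.299037955541923
sill px [[295.6968994140625, 251.6680145263672], [298.08660888671875, 199.09483337402344], [389.35260009765625, 203.24330139160156], [386.962890625, 255.8164825439453]]
[[0.4756, 0.0777, 0.006], [0.623, 0.0762, 0.006], [0.6186, -0.1762, 0.006], [0.4714, -0.1703, 0.006]]
front [0.01727658 0.99985075] [ 0.47467285 -0.04515404] 89.01007 75
L [ 0.9998453  -0.01758731] [0.53921705 0.07553929] -1.0077304 40
R [ 0.9994228  -0.03397157] [ 0.53023845 -0.17098115] -1.9468023 33
roof [[0.7922, 0.0664, 0.177], [0.7904, -0.1724, 0.177], [0.6196, -0.1686, 0.177], [0.6177, 0.0673, 0.177]]
```

The box is at about (0.501,-0.355) with yaw 15°. The cabinet origin is at about (0.619,-0.049) with yaw about -1°. Moving toward the box now.

Request:
{"fn": "step_arm", "kwargs": {
  "motion": [
    [2, -4.5, 0.8, 0, 0, -8],
    [2, -4.5, 0.8, 0, 0, -8],
    [2, -4.5, 0.8, 0, 0, -8],
    [2, -4.5, 0.8, 0, 0, -8],
    [2, -4.5, 0.8, 0, 0, -8],
    [2, -4.5, 0.5, 0, 0, -8],
    [2, -4.5, 0.5, 0, 0, -8],
    [2, -4.5, 0.5, 0, 0, -8],
    [2, -4.5, 0.5, 0, 0, -8],
    [2, -4.5, 0.5, 0, 0, -8]
  ],
  "gripper": 0
}}

```text
time: 1.1
tcp_pos: [0.3934, 0.1103, 0.2536]
tcp_rot: [0.995, -0.103, -0.008, -0.0]
force: [0.8, -0.1, 0.9]
width: 1.004
```

Request:
{"fn": "step_arm", "kwargs": {
  "motion": [
    [1.2, -4.8, -0.3, 0, 0, -8],
    [1.2, -4.8, -0.3, 0, 0, -8],
    [1.2, -4.8, -0.3, 0, 0, -8],
    [1.2, -4.8, -0.3, 0, 0, -8],
    [1.2, -4.8, -0.3, 0, 0, -8],
    [1.2, -4.8, -0.3, 0, 0, -8],
    [1.2, -4.8, -0.3, 0, 0, -8],
    [1, -4.8, -0.3, 0, 0, -8],
    [1, -4.5, -0.3, 0, 0, -8],
    [0, 0, 0, 0, 0, 0]
  ]
}}

```text
time: 2.1
tcp_pos: [0.4939, -0.3302, 0.2196]
tcp_rot: [0.722, -0.692, -0.009, -0.005]
force: [-0.6, 0.8, -0.5]
width: 1.0
```

```bash
python3 - <<'E'
from h import *
from scipy.spatial.transform import Rotation as R
o=env.get_obs(); print(o['time'],o['tcp_pos'],R.from_quat(o['tcp_rot']).as_matrix().round(3).tolist(),o['joints'].round(2))
cap('wrist','w1.png'); K,T=cam('wrist'); print(K.tolist(),(-T[:3,:3].T@T[:3,3]))
E
```

```text
2.1 [ 0.49386853 -0.33017131  0.21962172] [[0.043, -0.999, -0.007], [-0.999, -0.043, 0.019], [-0.019, 0.006, -1.0]] [-0.65  0.1   1.19  0.01  1.87  0.88]
[[404.36947276921956, 0.0, 322.7192158070656], [0.0, 404.36947276921956, 238.8082925812708], [0.0, 0.0, 1.0]] [ 0.57217942 -0.32650168  0.40421429]
```

View pics/w1.png

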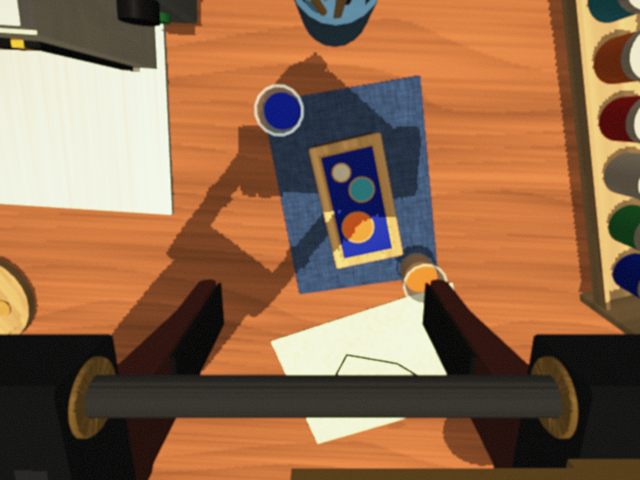

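```bash
python3 - <<'E'
from h import *
P=plane('wrist',[(310,148),(380,133),(402,255),(337,268)],.059); c=P.mean(0)
e=P[0]-P[3]+P[1]-P[2]; s=P[0]-P[1]+P[3]-P[2]; a=np.arctan2(e[1],e[0])
print(c,np.degrees(a),np.degrees(np.arctan2(s[1],s[0]))-90,np.linalg.norm(e)/2,np.linalg.norm(s)/2)
Rm=np.array([[np.cos(a),np.sin(a)],[-np.sin(a),np.cos(a)]])
for u in((279,110),(426,281)): q=plane('wrist',[u],.045)[0]; print('cup',q,Rm@(q-c)[:2])
print('sill corner R',plane('wrist',[(172,214)],.006))
E
```

```text
[ 0.50291349 -0.35333708  0.059     ] 15.33201014695001 14.893886892040953 0.10898027393502449 0.05936166386316917
cup [ 0.57725681 -0.28216081  0.045     ] [0.09051728 0.04898584]
cup [ 0.42877316 -0.42474629  0.045     ] [-0.09038311 -0.04926416]
sill corner R [[ 0.47188694 -0.17014203  0.006     ]]
```

Request:
{"fn": "step_arm", "kwargs": {
  "motion": [
    [0.45, -1.2, -1, -0.5, -0.2, 6.3],
    [0.45, -1.2, -1, -0.6, -0.2, 6.3],
    [0, 0, -2.2, 0, 0, 0],
    [0, 0, -2.2, 0, 0, 0],
    [0, 0, -2.2, 0, 0, 0],
    [0, 0, -2.2, 0, 0, 0],
    [0, 0, -2.2, 0, 0, 0],
    [0, 0, -1.5, 0, 0, 0],
    [0, 0, -1, 0, 0, 0],
    [0, 0, 0, 0, 0, 0]
  ]
}}

```text
time: 3.15
tcp_pos: [0.5047, -0.3424, 0.0654]
tcp_rot: [0.804, -0.594, 0.003, -0.001]
force: [0.6, -0.5, -1.3]
width: 1.0
```

```bash
cat > st.py <<'E'
from h import *
from scipy.spatial.transform import Rotation as R
o=env.get_obs(); M=R.from_quat(o['tcp_rot']).as_matrix()
print(round(float(o['time']),2),o['tcp_pos'].round(4),'x',M[:,0].round(3),'z',M[:,2].round(3),'jawyaw',np.degrees(np.arctan2(M[1,0],M[0,0])).round(2),'F',o['force'].round(1),'T',o['torque'].round(2),'w',o['width'].round(3),'j',o['joints'].round(2))
E
python3 st.py
```

```text
Traceback (most recent call last):
  File "st.py", line 4, in <module>
    print(round(float(o['time']),2),o['tcp_pos'].round(4),'x',M[:,0].round(3),'z',M[:,2].round(3),'jawyaw',np.degrees(np.arctan2(M[1,0],M[0,0])).round(2),'F',o['force'].round(1),'T',o['torque'].round(2),'w',o['width'].round(3),'j',o['joints'].round(2))
                                                                                                                                                                                                               ^^^^^^^^^^^^^^^^
AttributeError: 'float' object has no attribute 'round'
```

Request:
{"fn": "step_arm", "kwargs": {
  "motion": [
    [-0.1, -0.6, 0, 0, 0, -1.1],
    [-0.1, -0.5, 0, 0, 0, -1.1],
    [0, 0, 0, 0, 0, 0],
    [0, 0, -1.2, 0, 0, 0],
    [0, 0, -1.2, 0, 0, 0],
    [0, 0, -1.2, 0, 0, 0],
    [0, 0, -0.8, 0, 0, 0],
    [0, 0, 0, 0, 0, 0],
    [0, 0, 0, 0, 0, 0],
    [0, 0, 0, 0, 0, 0]
  ]
}}

```text
time: 4.15
tcp_pos: [0.5033, -0.355, 0.0204]
tcp_rot: [0.792, -0.611, 0.005, -0.001]
force: [-0.1, 0.7, 0.8]
width: 1.001
```

```bash
sed -i "s/o\['width'\].round(3)/round(float(o['width']),3)/" st.py; python3 st.py
```

```text
4.15 [ 0.5033 -0.355   0.0204] x [ 0.253 -0.967  0.006] z [ 0.009 -0.004 -1.   ] jawyaw -75.32 F [-0.1  0.7  0.8] T [-0.03  0.15  0.09] w 1.001 j [-0.67  0.16  1.47  0.    1.5   0.64]
```

Request:
{"fn": "step_arm", "kwargs": {
  "motion": [
    [0, 0, 0, 0, 0, 0],
    [0, 0, 0, 0, 0, 0],
    [0, 0, 0, 0, 0, 0],
    [0, 0, 0, 0, 0, 0],
    [0, 0, 0, 0, 0, 0],
    [0, 0, 0, 0, 0, 0],
    [0, 0, 0, 0, 0, 0],
    [0, 0, 0.5, 0, 0, 0],
    [0, 0, 0.5, 0, 0, 0],
    [0, 0, 1, 0, 0, 0]
  ],
  "gripper": 1,
  "newtons": 30
}}

```text
time: 5.15
tcp_pos: [0.5022, -0.3541, 0.0394]
tcp_rot: [0.792, -0.611, 0.003, -0.001]
force: [0.1, 0.1, -4.4]
width: 0.705
```

Request:
{"fn": "step_arm", "kwargs": {
  "motion": [
    [0, 0, 2, 0, 0, 0],
    [0, 0, 2.5, 0, 0, 0],
    [0, 0.8, 1.5, 0, 0, 0],
    [0.3, 2, 0, 0, 0, -2],
    [0.5, 3.5, 0, 0, 0, -2],
    [0.5, 3.5, 0, 0, 0, -2],
    [0.5, 3.5, 0, 0, 0, -2],
    [0.5, 3.5, 0, 0, 0, -2],
    [0.5, 3.5, 0, 0, 0, -2],
    [0.5, 3.5, 0, 0, 0, -2]
  ]
}}

```text
time: 6.15
tcp_pos: [0.5339, -0.1087, 0.1079]
tcp_rot: [-0.705, 0.709, -0.005, 0.001]
force: [1.0, -0.2, -3.4]
width: 0.701
```

Request:
{"fn": "step_arm", "kwargs": {
  "motion": [
    [0.5, 3, 0, 0, 0, -2],
    [0.2, 2, 0, 0, 0, 0],
    [0, 1, 0, 0, 0, 0],
    [0, 0.5, 0, 0, 0, 0],
    [0, 0, 0, 0, 0, 0],
    [0, 0, 0, 0, 0, 0],
    [0, 0, 0, 0, 0, 0],
    [0, 0, 0, 0, 0, 0],
    [0, 0, 0, 0, 0, 0],
    [0, 0, 0, 0, 0, 0]
  ]
}}

```text
time: 7.15
tcp_pos: [0.5398, -0.0384, 0.1098]
tcp_rot: [-0.693, 0.721, -0.005, 0.002]
force: [-0.8, -0.1, -4.4]
width: 0.704
```

```bash
python3 st.py; python3 -c "
from h import *
cap('wrist','w2.png')"
```

```text
7.15 [ 0.5398 -0.0384  0.1098] x [-0.039 -0.999  0.004] z [ 0.009 -0.004 -1.   ] jawyaw -92.26 F [-0.8 -0.1 -4.4] T [0.04 0.17 0.  ] w 0.704 j [-0.13 -0.08  1.56 -0.    1.65  1.48]
```

View pics/w2.png

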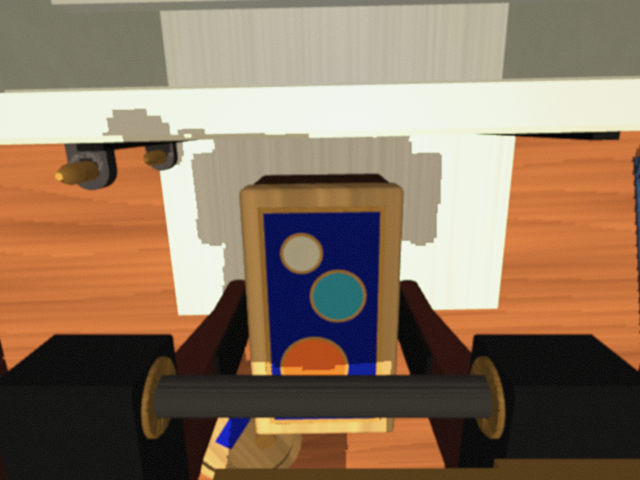

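Clear view: the sill's front corners are at (178,316) and (500,308). The upper pin's tip is at about (60,176) and the lower pin's tip at about (148,158).

```bash
python3 - <<'E'
from h import *
im=cv2.imread('pics/w2.png')
cv2.imwrite('pics/w2c.png',cv2.resize(im[120:220,20:220],(800,400),interpolation=cv2.INTER_CUBIC))
S=plane('wrist',[(178,316),(500,308)],.006); print('sill',S.tolist())
d=S[0]-S[1]; print(np.linalg.norm(d), np.degrees(np.arctan2(d[1],d[0]))-90)
a=np.arctan2(d[1],d[0])-np.pi/2; Rm=np.array([[np.cos(a),-np.sin(a)],[np.sin(a),np.cos(a)]])
print('origin',S[:,:2].mean(0)+Rm@[.145,0])
print('pinhi',plane('wrist',[(60,176)],.130),'pinlo',plane('wrist',[(148,158)],.046))
B=plane('wrist',[(244,187),(402,187),(393,432),(254,432)],.1098-.0234+.062);print('box',B.mean(0),B.tolist())
E
```

```text
sill [[0.47617739020806293, 0.07840281085601525, 0.006000000000000005], [0.47245706985932157, -0.17304522337523112, 0.006000000000000005]]
0.25147555488010226 -0.8476626312768047
origin [ 0.61930136 -0.04946633]
pinhi [[0.59971039 0.06690356 0.13      ]] pinlo [[0.60032511 0.06586631 0.046     ]]
box [ 0.54050105 -0.03699483  0.1484    ] [[0.5948467170395839, -0.010421049484503755, 0.14839999999999998], [0.5925302400293093, -0.06757211691230494, 0.14839999999999998], [0.4859984373952067, -0.06508109600485219, 0.14839999999999998], [0.4886288071312176, -0.0049050654050458095, 0.14839999999999998]]
```

View pics/w2c.png

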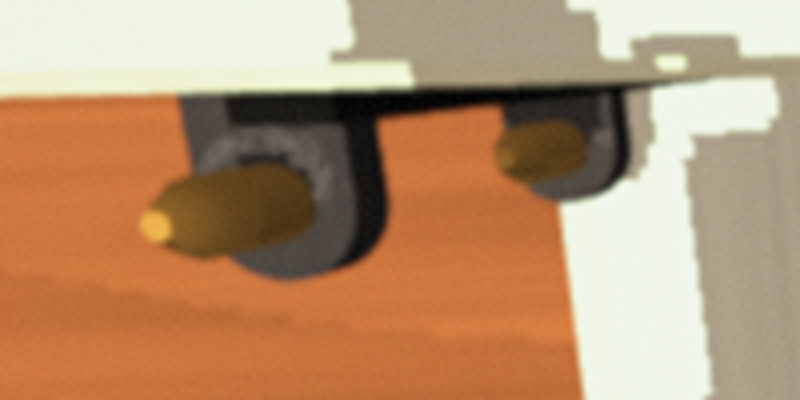

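Request:
{"fn": "step_arm", "kwargs": {
  "motion": [
    [0, -0.5, -1, 0, 0, 0.6],
    [0.1, -0.5, -1.3, 0, 0, 0.6],
    [0, 0, -1.3, 0, 0, 0],
    [0, 0, -1.3, 0, 0, 0],
    [0, 0, -1.2, 0, 0, 0],
    [0, 0, -1, 0, 0, 0],
    [0, 0, -0.6, 0, 0, 0],
    [0, 0, -0.3, 0, 0, 0],
    [0, 0, 0, 0, 0, 0],
    [0, 0, 0, 0, 0, 0]
  ]
}}

```text
time: 8.2
tcp_pos: [0.5407, -0.0492, 0.0262]
tcp_rot: [-0.701, 0.713, -0.005, 0.002]
force: [0.0, 0.6, -4.2]
width: 0.704
```

```bash
python3 st.py
```

```text
8.2 [ 0.5407 -0.0492  0.0262] x [-0.016 -1.     0.004] z [ 0.011 -0.005 -1.   ] jawyaw -90.91 F [ 0.   0.6 -4.2] T [0.04 0.12 0.06] w 0.704 j [-0.15 -0.04  1.67 -0.    1.5   1.44]
```

Request:
{"fn": "step_arm", "kwargs": {
  "motion": [
    [0, 0, -0.1, 0, 0, 0],
    [0, 0, -0.1, 0, 0, 0],
    [0, 0, -0.08, 0, 0, 0],
    [0, 0, 0, 0, 0, 0],
    [0, 0, 0, 0, 0, 0],
    [0, 0, 0, 0, 0, 0],
    [0, 0, 0, 0, 0, 0],
    [0, 0, 0, 0, 0, 0],
    [0, 0, 0, 0, 0, 0],
    [0, 0, 0, 0, 0, 0]
  ]
}}

```text
time: 9.2
tcp_pos: [0.5411, -0.0492, 0.0247]
tcp_rot: [-0.701, 0.713, -0.006, 0.003]
force: [-3.3, -0.4, 1.0]
width: 0.7
```

Request:
{"fn": "step_arm", "kwargs": {
  "motion": [
    [0, 0, 0, 0, 0, 0],
    [0, 0, 0, 0, 0, 0],
    [0, 0, 0, 0, 0, 0],
    [0, 0, 0, 0, 0, 0],
    [0, 0, 0, 0, 0, 0],
    [0, 0, 0.8, 0, 0, 0],
    [0, 0, 2, 0, 0, 0],
    [0, 0, 3, 0, 0, 0],
    [0, 0, 3, 0, 0, 0],
    [0, 0, 2, 0, 0, 0]
  ],
  "gripper": 0
}}

```text
time: 10.2
tcp_pos: [0.5394, -0.0489, 0.134]
tcp_rot: [-0.702, 0.713, -0.004, 0.001]
force: [1.0, -1.0, -0.2]
width: 0.996
```

```bash
python3 st.py
```

```text
10.2 [ 0.5394 -0.0489  0.134 ] x [-0.016 -1.     0.004] z [ 0.007 -0.004 -1.   ] jawyaw -90.9 F [ 1.  -1.  -0.2] T [ 0.02  0.13 -0.08] w 0.996 j [-0.15 -0.08  1.51 -0.    1.7   1.43]
```

Request:
{"fn": "step_arm", "kwargs": {
  "motion": [
    [-0.8, 0, 1, 0, -5, 0],
    [-1, 0, 0, 0, -5, 0],
    [-1, 0, 0, 0, -5, 0],
    [-1, 0, 0, 0, -5, 0],
    [-1, 0, 0, 0, -5, 0],
    [-1, 0, 0, 0, -5, 0],
    [-1, 0, 0, 0, -5, 0],
    [-1, 0, 0, 0, -5, 0],
    [-1, 0, 0, 0, -5, 0],
    [0, 0, 0, 0, 0, 0]
  ],
  "gripper": 0.6
}}

```text
time: 11.2
tcp_pos: [0.5349, -0.0671, 0.1539]
tcp_rot: [-0.653, 0.66, -0.257, 0.268]
force: [-0.6, 0.9, 0.1]
width: 0.399
```

```bash
python3 st.py
```

```text
11.2 [ 0.5349 -0.0671  0.1539] x [-0.002 -1.    -0.019] z [ 0.689  0.012 -0.724] jawyaw -90.1 F [-0.6  0.9  0.1] T [0.02 0.46 0.  ] w 0.399 j [-0.37 -0.86  2.22  0.3   1.08  1.16]
```

```bash
cat > kin.py <<'E'
import numpy as np
from scipy.optimize import least_squares
D=np.array([(.092,1.232,1.82,.600,.198),(.10,1.19,1.87,.594,.2196),(.16,1.47,1.50,.616,.0204),(-.08,1.56,1.65,.541,.1098),(-.04,1.67,1.5,.543,.0262),(-.08,1.51,1.7,.5416,.134),(-.86,2.22,1.08,.539,.1539)])
def f(p,j2,j3,j5):
    a,b,d,L,h=p;t=j2+j3;s=t+j5
    return a*np.sin(j2)+b*np.sin(t)+d*np.cos(t)+L*np.sin(s), h+a*np.cos(j2)+b*np.cos(t)-d*np.sin(t)+L*np.cos(s)
def res(p):
    r,z=f(p,*D[:,:3].T); return np.r_[r-D[:,3],z-D[:,4],.03*(p-[.4,.4,0,.25,.3])]
S=least_squares(res,[.4,.4,0,.25,.3]); p=S.x
def ik(r,z,pitch): # pitch deg below horizontal
    s=np.pi/2+np.radians(pitch); best=None
    for g in((-.3,1.8),(-.8,2.2),(.3,1.2)):
        q=least_squares(lambda q:np.subtract(f(p,q[0],q[1],s-q[0]-q[1]),(r,z)),g,bounds=([-1.5,0.05],[2.18,2.8]))
        if best is None or q.cost<best.cost: best=q
    q=best; return q.x.round(2),round(s-q.x.sum(),2),np.sqrt(2*q.cost).round(4)
if __name__=='__main__':
    print(p.round(3),np.abs(S.fun[:14]).max().round(4))
    for c in [(.48,.035,60),(.48,.035,75),(.5,.035,45),(.55,.035,45),(.6,.035,40),(.64,.035,40),(.64,.035,30),(.55,.15,45),(.53,.085,40),(.53,.12,50),(.53,.12,60),(.6,.15,60)]: print(c,ik(*c))
E
python3 kin.py
```

```text
[0.359 0.56  0.095 0.383 0.179] 0.0085
(0.48, 0.035, 60) (array([-0.88,  2.36]), np.float64(1.14), np.float64(0.0))
(0.48, 0.035, 75) (array([-0.53,  2.08]), np.float64(1.33), np.float64(0.0))
(0.5, 0.035, 45) (array([-1.23,  2.62]), np.float64(0.96), np.float64(0.0))
(0.55, 0.035, 45) (array([-0.89,  2.47]), np.float64(0.78), np.float64(0.0))
(0.6, 0.035, 40) (array([-0.71,  2.42]), np.float64(0.56), np.float64(0.0))
(0.64, 0.035, 40) (array([-0.53,  2.31]), np.float64(0.49), np.float64(0.0))
(0.64, 0.035, 30) (array([-0.59,  2.45]), np.float64(0.23), np.float64(0.0))
(0.55, 0.15, 45) (array([-0.93,  2.29]), np.float64(1.0), np.float64(0.0))
(0.53, 0.085, 40) (array([-1.17,  2.55]), np.float64(0.89), np.float64(0.0))
(0.53, 0.12, 50) (array([-0.91,  2.29]), np.float64(1.06), np.float64(0.0))
(0.53, 0.12, 60) (array([-0.69,  2.1 ]), np.float64(1.21), np.float64(0.0))
(0.6, 0.15, 60) (array([-0.46,  1.9 ]), np.float64(1.18), np.float64(0.0))
```

Request:
{"fn": "step_arm", "kwargs": {
  "motion": [
    [-0.5, 1, 0, 0, 5, 0],
    [-1, 1, 0, 0, 5, 0],
    [-1.5, 0, 0, 0, 5, 0],
    [-1.5, 0, 0, 0, 5, 0],
    [-1.5, 0, 0, 0, 5, 0],
    [-1.2, 0, 0, 0, 5, 0],
    [-0.5, 0, -1, 0, 0, 0],
    [0, 0, -1, 0, 0, 0],
    [0, 0, -1, 0, 0, 0],
    [0, 0, 0, 0, 0, 0]
  ]
}}

```text
time: 12.2
tcp_pos: [0.4504, -0.0469, 0.1294]
tcp_rot: [-0.696, 0.71, -0.075, 0.077]
force: [0.1, -0.1, -0.4]
width: 0.4
```

```bash
python3 st.py
```

```text
12.2 [ 0.4504 -0.0469  0.1294] x [-0.018 -1.    -0.006] z [ 0.214  0.002 -0.977] jawyaw -91.04 F [ 0.1 -0.1 -0.4] T [-0.05  0.21 -0.  ] w 0.4 j [-0.22 -0.55  1.92  0.05  1.57  1.38]
```

Request:
{"fn": "step_arm", "kwargs": {
  "motion": [
    [0.2, 0, -1, 0, 0, 0],
    [0.2, 0, -1.4, 0, 0, 0],
    [0, 0, -1.5, 0, 0, 0],
    [0, 0, -1.5, 0, 0, 0],
    [0, 0, -1.5, 0, 0, 0],
    [0, 0, -1.3, 0, 0, 0],
    [0, 0, -1.1, 0, 0, 0],
    [0, 0, -0.7, 0, 0, 0],
    [0, 0, -0.3, 0, 0, 0],
    [0, 0, 0, 0, 0, 0]
  ]
}}

```text
time: 13.2
tcp_pos: [0.4519, -0.0467, 0.0139]
tcp_rot: [-0.696, 0.71, -0.074, 0.077]
force: [-0.2, 0.9, 0.4]
width: 0.399
```

```bash
python3 st.py
```

```text
13.2 [ 0.4519 -0.0467  0.0139] x [-0.02  -1.    -0.006] z [ 0.212  0.002 -0.977] jawyaw -91.12 F [-0.2  0.9  0.4] T [0.04 0.27 0.05] w 0.399 j [-0.22 -0.51  2.1   0.05  1.35  1.37]
```

Request:
{"fn": "step_arm", "kwargs": {
  "motion": [
    [0.5, 0, 0.5, 0, 0, 0],
    [1, 0, 0.4, 0, -1.5, 0],
    [1, -0.02, 0.1, 0, -2, 0],
    [1, -0.02, 0, 0, -2, 0],
    [1, -0.02, 0, 0, -2, 0],
    [1, -0.02, 0, 0, -2, 0],
    [1, -0.02, 0, 0, -2, 0],
    [1, -0.02, 0, 0, -2, 0],
    [1, -0.02, 0, 0, -2, 0],
    [0.5, 0, 0, 0, -1, 0]
  ]
}}

```text
time: 14.2
tcp_pos: [0.5507, -0.0487, 0.0321]
tcp_rot: [-0.676, 0.69, -0.181, 0.185]
force: [-1.8, 0.3, -1.1]
width: 0.398
```

```bash
python3 st.py
```

```text
14.2 [ 0.5507 -0.0487  0.0321] x [-0.016 -1.    -0.01 ] z [ 0.5    0.001 -0.866] jawyaw -90.94 F [-1.8  0.3 -1.1] T [-0.    0.8  -0.05] w 0.398 j [-0.23 -0.53  2.15  0.13  1.01  1.32]
```

Request:
{"fn": "step_arm", "kwargs": {
  "motion": [
    [1, -0.02, -0.15, 0, -2, 0],
    [1, -0.02, -0.2, 0, -2, 0],
    [1, -0.02, -0.2, 0, -2, 0],
    [1, -0.02, -0.2, 0, -2, 0],
    [1, -0.02, -0.2, 0, -2, 0],
    [1, -0.02, 0, 0, -2, 0],
    [0.8, -0.02, 0, 0, -2, 0],
    [0.5, 0, 0, 0, -1, 0],
    [0.3, 0, 0, 0, 0, 0],
    [0, 0, 0, 0, 0, 0]
  ]
}}

```text
time: 15.2
tcp_pos: [0.6344, -0.051, 0.0323]
tcp_rot: [-0.644, 0.656, -0.276, 0.28]
force: [-1.8, -0.1, -0.3]
width: 0.397
```

```bash
python3 st.py; python3 -c "
from h import *
t=cap('top','t2.png'); s=cap('scene','s2.png')
A=cv2.resize(t[100:270,280:420],(494,600)); B=cv2.resize(s[240:430,260:440],(306,323))
B=cv2.copyMakeBorder(B,0,277,0,0,0); cv2.imwrite('pics/c2.png',np.hstack([A,B]))"
```

```text
15.2 [ 0.6344 -0.051   0.0323] x [-0.013 -1.    -0.012] z [ 0.722 -0.001 -0.692] jawyaw -90.75 F [-1.8 -0.1 -0.3] T [-0.02  0.68 -0.  ] w 0.397 j [-0.23 -0.45  2.22  0.29  0.6   1.19]
```

View pics/c2.png

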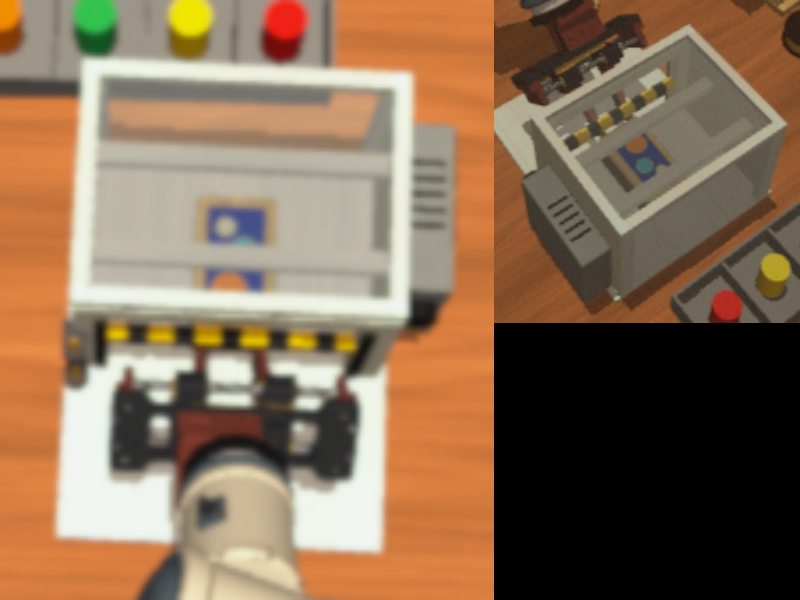

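The box is inside and square: its lid front edge is at composite (197-275,200), and the bar is untouched. Backing out now and locating the door.

Request:
{"fn": "step_arm", "kwargs": {
  "motion": [
    [-0.6, 0, 0, 0, 0, 0],
    [-1.2, 0.02, 0, 0, 0, 0],
    [-1.5, 0.02, 0, 0, 0, 0],
    [-1.5, 0.02, 0, 0, 2, 0],
    [-1.5, 0.02, 0, 0, 4, 0],
    [-1.5, 0.02, 0, 0, 5, 0],
    [-1, 0, 1, 0, 5, 0],
    [-1, 0, 2, 0, 3, 0],
    [-1, 0, 3, 0, 0, 0],
    [-0.5, 0, 3, 0, 0, 0]
  ]
}}

```text
time: 16.3
tcp_pos: [0.5141, -0.0504, 0.1266]
tcp_rot: [-0.681, 0.695, -0.163, 0.163]
force: [1.2, 0.4, 0.3]
width: 0.399
```

```bash
python3 st.py; python3 - <<'E'
from h import *
off=np.array([120,190]);g=lambda x,y:np.array([x,y])/3.008+off
print('box front',plane('top',[(280+236/3.53,156.7)],.062))
tl,tr,br,bl=[g(*q) for q in((72,88),(315,77),(335,165),(100,170))]
print('top corners',plane('top',[tl,tr],.168).round(4).tolist(),'bot',plane('top',[bl,br],.047).round(4).tolist())
def tri(a,b):
    o1,d1=ray('top',a);o2,d2=ray('scene',b);d1=d1[0];d2=d2[0]
    s=np.linalg.lstsq(np.c_[d1,-d2],o2-o1,rcond=None)[0]; p,q=o1+s[0]*d1,o2+s[1]*d2; return ((p+q)/2).round(4),np.linalg.norm(p-q).round(4)
print('handle top',tri(g(195,108),(380+138/3.008,150+58/3.008)),plane('top',[g(195,108)],.1666))
print('handle bot',tri(g(212,193),(380+95/3.008,150+115/3.008)),plane('top',[g(212,193)],.082))
print('kn tips hi/lo',plane('top',[g(52,102)],.155),plane('top',[g(80,155)],.07))
print('bottle',plane('top',[(211,320)],.15),'spool',plane('top',[(221,189)],.03),'resin',plane('top',[(176,189)],.11))
E
```

```text
16.3 [ 0.5141 -0.0504  0.1266] x [-0.019 -1.    -0.005] z [ 0.448 -0.004 -0.894] jawyaw -91.08 F [1.2 0.4 0.3] T [-0.01  0.33  0.01] w 0.399 j [-0.24 -0.62  2.02  0.11  1.29  1.35]
box front [[ 0.73054619 -0.05343956  0.062     ]]
top corners [[0.5188, 0.4477, 0.168], [0.5338, 0.25, 0.168]] bot [[0.4717, 0.4538, 0.047], [0.4822, 0.2474, 0.047]]
handle top (array([0.4966, 0.3355, 0.1897]), np.float64(0.0132)) [[0.50534582 0.34648631 0.1666    ]]
handle bot (array([0.4476, 0.3446, 0.0813]), np.float64(0.0041)) [[0.44869351 0.34624711 0.082     ]]
kn tips hi/lo [[0.50930164 0.46706488 0.155     ]] [[0.48053673 0.4656166  0.07      ]]
bottle [[0.27945482 0.27096556 0.15      ]] spool [[0.63896243 0.28679744 0.03      ]] resin [[0.6136062  0.38932452 0.11      ]]
```

```bash
python3 - <<'E'
from h import *
t=cv2.imread('pics/t2.png'); print(proj('top',[(.7515,-.05,.062),(.6965,-.05,.062),(.6415,-.05,.062)]).round(1))
s=cv2.imread('pics/s2.png'); print(proj('scene',[(.7515,-.05,.062),(.6965,-.05,.062),(.6415,-.05,.062)]).round(1))
for n,im,(x0,y0,x1,y1) in(('top',t,(325,140,370,190)),('scene',s,(300,300,380,380))):
    h=cv2.cvtColor(im,cv2.COLOR_BGR2HSV); m=((h[:,:,0]>105)&(h[:,:,0]<130)&(h[:,:,1]>80)).astype(np.uint8); k=np.zeros_like(m);k[y0:y1,x0:x1]=1
    ys,xs=np.nonzero(m&k); print(n,xs.min(),xs.max(),ys.min(),ys.max(),plane(n,[(xs.mean(),ys.min()),(xs.mean(),ys.max())],.062).round(4).tolist())
    if n=='scene':
        P=plane(n,np.c_[xs,ys],.062); print(P.min(0),P.max(0),P.mean(0))
E
```

```text
[[345.7 149.3]
 [345.4 168.7]
 [345.  188.5]]
[[369.7 354.5]
 [353.4 335.7]
 [338.  317.9]]
top 339 353 159 181 [[0.7242, -0.0587, 0.062], [0.6625, -0.0598, 0.062]]
scene 334 359 325 345 [[0.6663, -0.0465, 0.062], [0.7048, -0.0761, 0.062]]
[ 0.65656074 -0.07513597  0.062     ] [ 0.70836152 -0.03618776  0.062     ] [ 0.68452493 -0.06053489  0.062     ]
```

```bash
python3 - <<'E'
from h import *
def tri(a,b):
    o1,d1=ray('top',a);o2,d2=ray('scene',b);d1=d1[0];d2=d2[0]
    s=np.linalg.lstsq(np.c_[d1,-d2],o2-o1,rcond=None)[0]; p,q=o1+s[0]*d1,o2+s[1]*d2; return ((p+q)/2).round(4),np.linalg.norm(p-q).round(4)
print('orange',tri((344.9,180.2),(343.5,325.3)),'teal',tri((347.4,168.6),(348.2,337.6)))
t=cap('top','t3.png'); cap('wrist','w3.png')
w=cv2.imread('pics/w3.png'); T=cv2.resize(t[140:200,320:370],(320,384),interpolation=cv2.INTER_CUBIC)
s=cap('scene','s3.png'); S=cv2.resize(s[295:365,310:390],(320,280),interpolation=cv2.INTER_CUBIC)
W=cv2.resize(w,(480,360)); o=np.zeros((600,800,3),np.uint8); o[:360,:480]=W; o[:384,480:]=T; o[320:600,160:480]=0; o[360:600,:320]=S[:240]; cv2.imwrite('pics/c3.png',o)
E
```

```text
orange (array([ 0.6639, -0.0504,  0.0618]), np.float64(0.0024)) teal (array([ 0.6951, -0.0586,  0.0623]), np.float64(0.0072))
```

View pics/c3.png

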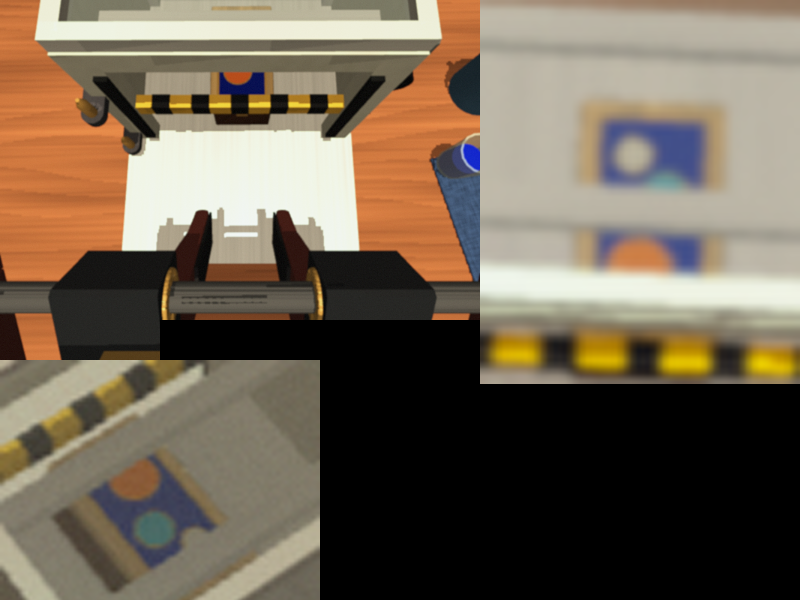

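```bash
python3 - <<'E'
from h import *
print('rear bottom',plane('wrist',[(322.7,165)],.006),'rear via top edge')
w=cv2.imread('pics/w3.png'); print([ (r,w[r,322].tolist()) for r in range(135,180,2)])
print(proj('wrist',[(.6195,-.05,.07),(.62,-.05,.084)]))
E
```

```text
rear bottom [[ 0.62453235 -0.05112302  0.006     ]] rear via top edge
[(135, [11, 11, 9]), (137, [20, 21, 24]), (139, [27, 29, 31]), (141, [22, 26, 27]), (143, [19, 20, 22]), (145, [10, 10, 12]), (147, [7, 8, 7]), (149, [6, 8, 6]), (151, [2, 18, 29]), (153, [24, 55, 80]), (155, [21, 35, 54]), (157, [13, 18, 30]), (159, [16, 18, 33]), (161, [12, 17, 32]), (163, [6, 15, 29]), (165, [37, 50, 59]), (167, [118, 139, 150]), (169, [131, 155, 166]), (171, [130, 152, 166]), (173, [130, 152, 165]), (175, [202, 233, 230]), (177, [228, 244, 241]), (179, [227, 244, 241])]
[[320.86166151 137.6754808 ]
 [320.67436345 127.6003649 ]]
```

```bash
python3 st.py; python3 - <<'E'
from h import *
w=cap('wrist','w4.png'); print([ (r,int(w[r,322].sum())) for r in range(110,190,3)])
for nm,q in(('bar bot front',(.6135,-.05,.07)),('bar top front',(.6135,-.05,.084)),('rear bot if .6415',(.6415,-.05,.006)),('.6245',(.6245,-.05,.006)),('sill corner',(.4762,.0784,.006)),('sillR',(.4725,-.173,.006))): print(nm,proj('wrist',q).round(1))
E
```

```text
16.45 [ 0.516  -0.0508  0.129 ] x [-0.019 -1.    -0.004] z [ 0.454 -0.005 -0.891] jawyaw -91.09 F [-0.8 -0.1 -0.8] T [0.02 0.4  0.01] w 0.404 j [-0.24 -0.63  2.02  0.11  1.29  1.35]
[(110, 104), (113, 107), (116, 105), (119, 102), (122, 50), (125, 34), (128, 50), (131, 44), (134, 74), (137, 77), (140, 42), (143, 14), (146, 28), (149, 165), (152, 56), (155, 59), (158, 57), (161, 68), (164, 436), (167, 450), (170, 524), (173, 714), (176, 710), (179, 712), (182, 711), (185, 715), (188, 714)]
bar bot front [[321.4 142.5]]
bar top front [[321.2 133.4]]
rear bot if .6415 [[321.3 142.9]]
.6245 [[321.7 162.2]]
sill corner [[157.4 349.6]]
sillR [[486.8 348.1]]
```

Request:
{"fn": "step_arm", "kwargs": {
  "motion": [
    [0.3, 0, -1, 0, 0, 0],
    [0.5, 0, -1.2, 0, -2, 0],
    [0.5, 0, -1.3, 0, -2, 0],
    [0.5, 0, -1.3, 0, -2, 0],
    [0.5, 0, -1.3, 0, -2, 0],
    [0.5, 0, -1.3, 0, -2, 0],
    [0.5, 0, -1.2, 0, -2, 0],
    [0.5, 0, -1, 0, -2, 0],
    [0.5, 0, -0.6, 0, -2, 0],
    [0.5, 0, -0.1, 0, -2, 0]
  ]
}}

```text
time: 17.5
tcp_pos: [0.5574, -0.0492, -0.0042]
tcp_rot: [-0.647, 0.663, -0.264, 0.268]
force: [-21.0, 1.2, 25.5]
width: 0.407
```

```bash
python3 st.py
```

```text
17.5 [ 0.5574 -0.0492 -0.0042] x [-0.019 -1.    -0.015] z [ 0.697 -0.003 -0.717] jawyaw -91.07 F [-21.    1.2  25.5] T [-0.15  0.12 -0.07] w 0.407 j [-0.27 -0.69  2.42  0.3   0.69  1.16]
```

Request:
{"fn": "step_arm", "kwargs": {
  "motion": [
    [0, 0, 1, 0, 0, 0],
    [0, 0, 1, 0, 0, 0],
    [0.8, 0, 0.2, 0, -1, 0],
    [1, 0, 0, 0, -1, 0],
    [1, 0, 0, 0, -1, 0],
    [1, 0, 0, 0, -1, 0],
    [1, 0, 0, 0, -1, 0],
    [1, 0, 0, 0, -1, 0],
    [0.5, 0, 0, 0, -1, 0],
    [0, 0, 0, 0, 0, 0]
  ]
}}

```text
time: 18.5
tcp_pos: [0.6187, -0.048, 0.0037]
tcp_rot: [-0.63, 0.648, -0.3, 0.307]
force: [-0.6, 0.4, -0.3]
width: 0.399
```

```bash
python3 st.py
```

```text
18.5 [ 0.6187 -0.048   0.0037] x [-0.019 -1.    -0.02 ] z [ 0.775 -0.002 -0.632] jawyaw -91.06 F [-0.6  0.4 -0.3] T [-0.03  0.51  0.01] w 0.399 j [-0.24 -0.5   2.35  0.43  0.46  1.05]
```

Request:
{"fn": "step_arm", "kwargs": {
  "motion": [
    [0, -0.1, 0.6, 0, 0, 0],
    [0.3, -0.1, 0.5, 0, -1, 0],
    [0.6, -0.1, 0.2, 0, -1, 0],
    [0.7, 0, 0, 0, -1, 0],
    [0.7, 0, 0, 0, -1, 0],
    [0.7, 0, 0, 0, -1, 0],
    [0.5, 0, 0, 0, 0, 0],
    [0.3, 0, 0, 0, 0, 0],
    [0.1, 0, 0, 0, 0, 0],
    [0, 0, 0, 0, 0, 0]
  ]
}}

```text
time: 19.5
tcp_pos: [0.6586, -0.0518, 0.0188]
tcp_rot: [-0.616, 0.633, -0.329, 0.336]
force: [-1.4, 0.1, -1.6]
width: 0.401
```

```bash
python3 st.py;python3 - <<'E'
from h import *
t=cap('top','t5.png'); h=cv2.cvtColor(t,cv2.COLOR_BGR2HSV); m=((h[:,:,0]>105)&(h[:,:,0]<130)&(h[:,:,1]>80)).astype(np.uint8); k=np.zeros_like(m);k[140:190,325:370]=1
ys,xs=np.nonzero(m&k); print(xs.min(),xs.max(),ys.min(),ys.max(),plane('top',[(xs.mean(),ys.min())],.062).round(4))
for r in range(142,165): print(r,t[r,345].tolist(),end=' ')
E
```

```text
19.5 [ 0.6586 -0.0518  0.0188] x [-0.017 -1.    -0.02 ] z [ 0.83  -0.003 -0.558] jawyaw -90.97 F [-1.4  0.1 -1.6] T [-0.04  0.74 -0.07] w 0.401 j [-0.24 -0.4   2.3   0.63  0.34  0.85]
339 354 152 181 [[ 0.7439 -0.0541  0.062 ]]
142 [158, 175, 183] 143 [166, 182, 188] 144 [166, 181, 187] 145 [164, 180, 185] 146 [160, 175, 179] 147 [148, 162, 167] 148 [130, 148, 157] 149 [118, 149, 167] 150 [112, 144, 165] 151 [118, 123, 137] 152 [133, 93, 91] 153 [134, 94, 89] 154 [133, 126, 131] 155 [145, 162, 170] 156 [155, 176, 183] 157 [156, 178, 184] 158 [150, 168, 175] 159 [138, 142, 148] 160 [133, 111, 108] 161 [133, 108, 97] 162 [136, 120, 98] 163 [138, 125, 98] 164 [137, 124, 98]
```

Request:
{"fn": "step_arm", "kwargs": {
  "motion": [
    [-0.7, 0, 0, 0, 0, 0],
    [-1.5, 0, 0, 0, 1, 0],
    [-1.5, 0, 0, 0, 2, 0],
    [-1.5, 0, 0, 0, 3, 0],
    [-1.5, 0, 0.3, 0, 5, 0],
    [-1.2, 0, 0.5, 0, 6, 0],
    [-1, 0, 1.5, 0, 8, 0],
    [-1, 0, 3, 0, 8, 0],
    [-1, 0, 4, 0, 6, 0],
    [-1, 0, 4, 0, 4, 0]
  ]
}}

```text
time: 20.55
tcp_pos: [0.5242, -0.0539, 0.1496]
tcp_rot: [-0.691, 0.716, -0.07, 0.065]
force: [0.3, 0.4, 0.0]
width: 0.403
```

```bash
python3 st.py; python3 -c "
from kin import *
for c in [(.525,.1,60),(.5,.1,60),(.56,.07,60),(.56,.1,60),(.525,.1,65),(.5,.12,70),(.59,.12,80)]: print(c,ik(*c))"
```

```text
20.55 [ 0.5242 -0.0539  0.1496] x [-0.036 -0.999  0.004] z [ 0.189 -0.011 -0.982] jawyaw -92.06 F [0.3 0.4 0. ] T [-0.02  0.12  0.  ] w 0.403 j [-0.18 -0.3   1.7   0.02  1.56  1.42]
(0.525, 0.1, 60) (array([-0.71,  2.15]), np.float64(1.18), np.float64(0.0))
(0.5, 0.1, 60) (array([-0.81,  2.2 ]), np.float64(1.22), np.float64(0.0))
(0.56, 0.07, 60) (array([-0.57,  2.11]), np.float64(1.07), np.float64(0.0))
(0.56, 0.1, 60) (array([-0.58,  2.07]), np.float64(1.13), np.float64(0.0))
(0.525, 0.1, 65) (array([-0.6 ,  2.06]), np.float64(1.25), np.float64(0.0))
(0.5, 0.12, 70) (array([-0.59,  1.99]), np.float64(1.39), np.float64(0.0))
(0.59, 0.12, 80) (array([-0.12,  1.59]), np.float64(1.5), np.float64(0.0))
```

Request:
{"fn": "step_arm", "kwargs": {
  "motion": [
    [-0.5, 1, 2.5, 0, 0, 0.5],
    [-0.7, 3, 3, 0, 0, 0.5],
    [-0.7, 4.5, 2.5, 0, 0, 0.5],
    [-0.7, 4.5, 1, 0, 0, 0.5],
    [-0.7, 4.5, 0.5, 0, 0, 0.5],
    [-0.7, 4.5, 0, 0, 0, 0.5],
    [-0.7, 4.5, 0, 0, 0, 0.5],
    [-0.7, 4.5, 0, 0, 0, 0.5],
    [-0.6, 4.5, 0, 0, 0, 0.5],
    [-0.6, 2.5, 0, 0, 0, 0.5]
  ],
  "gripper": 0
}}

```text
time: 21.55
tcp_pos: [0.4547, 0.3323, 0.2653]
tcp_rot: [0.716, -0.689, 0.076, -0.078]
force: [-0.2, -0.7, -0.0]
width: 0.999
```

Request:
{"fn": "step_arm", "kwargs": {
  "motion": [
    [0, 1, 0, 0, 0, 0.5],
    [0, 0.5, 0, 0, 0, 0],
    [0, 0, 0, 0, 0, 0],
    [0, 0, 0, 0, 0, 0],
    [0, 0, 0, 0, 0, 0],
    [0, 0, 0, 0, 0, 0],
    [0, 0, 0, 0, 0, 0],
    [0, 0, 0, 0, 0, 0],
    [0, 0, 0, 0, 0, 0],
    [0, 0, 0, 0, 0, 0]
  ]
}}

```text
time: 22.55
tcp_pos: [0.4557, 0.3442, 0.2672]
tcp_rot: [0.718, -0.687, 0.077, -0.08]
force: [-0.1, 0.3, 0.4]
width: 1.003
```

```bash
python3 st.py; python3 -c "
from h import *
cap('wrist','w6.png')"
```

```text
22.55 [0.4557 0.3442 0.2672] x [ 0.044 -0.999  0.   ] z [ 0.22   0.009 -0.976] jawyaw -87.5 F [-0.1  0.3  0.4] T [-0.05  0.26  0.01] w 1.003 j [ 0.67 -0.14  1.35 -0.13  1.75  2.16]
```

View pics/w6.png

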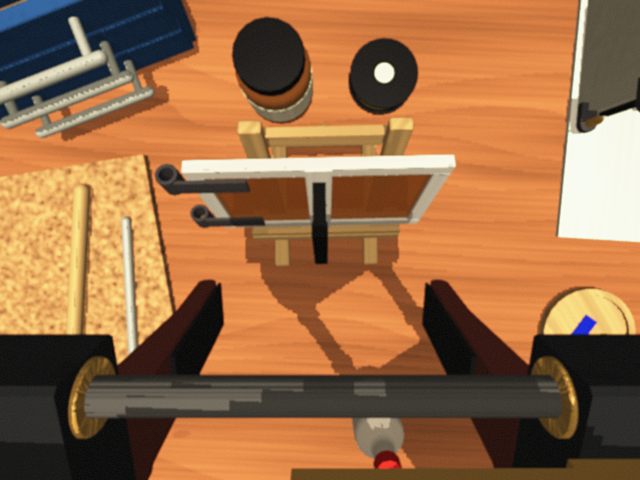

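```bash
python3 - <<'E'
from h import *
a=np.radians(20)
def L(x,z): return np.array([x*np.cos(a)+z*np.sin(a), .045+z*np.cos(a)-x*np.sin(a)])
# relative to door origin: expected horizontal offset & z
F=dict(htop=((320,182),-.051,.113),hbot=((320,262),-.051,.023),tl=((183,162),.005,.13),tr=((455,155),.005,.13),kn=((168,178),0,.118),kl=((200,214),0,.034))
for n,(uv,x,z) in F.items():
    dx,zz=L(x,z); p=plane('wrist',[uv],zz)[0]; print(n,p.round(4),'origin x',round(p[0]-dx,4))
E
```

```text
htop [0.5131 0.3501 0.1686] origin x 0.5224
hbot [0.4447 0.3477 0.0841] origin x 0.4848
tl [0.5235 0.4506 0.1654] origin x 0.4743
tr [0.5371 0.2526 0.1654] origin x 0.488
kn [0.5121 0.4649 0.1559] origin x 0.4717
kl [0.4849 0.464  0.0769] origin x 0.4733
```

Request:
{"fn": "step_arm", "kwargs": {
  "motion": [
    [-1.2, 0.2, -0.5, 0, 0, 0.7],
    [-1, 0.2, -1.5, 0, 0, 0.7],
    [0.4, 0, -2, 0, 0, 0],
    [0.5, 0, -2.3, 0, 0, 0],
    [0.5, 0, -2.3, 0, 0, 0],
    [0.5, 0, -2.3, 0, 0, 0],
    [0.4, 0, -1.6, 0, 0, 0],
    [0.2, 0, -1, 0, 0, 0],
    [0, 0, 0, 0, 0, 0],
    [0, 0, 0, 0, 0, 0]
  ]
}}

```text
time: 23.6
tcp_pos: [0.4579, 0.3494, 0.1289]
tcp_rot: [0.727, -0.677, 0.076, -0.082]
force: [-0.1, -0.9, 0.6]
width: 0.997
```

```bash
python3 st.py; python3 - <<'E'
from h import *
w=cap('wrist','w7.png'); 
for q in((.462,.3485,.1243),(.4774,.3495,.1666),(.4466,.3475,.082)): print(proj('wrist',q).round(1))
g=cv2.cvtColor(w,cv2.COLOR_BGR2GRAY)
for r in range(180,340,20): print(r,[int(v) for v in g[r,260:400:5]])
E
```

```text
23.6 [0.4579 0.3494 0.1289] x [ 0.071 -0.997 -0.002] z [ 0.221  0.018 -0.975] jawyaw -85.92 F [-0.1 -0.9  0.6] T [-0.02  0.25 -0.07] w 0.997 j [ 0.67 -0.16  1.61 -0.12  1.5   2.17]
[[327.9 275.3]]
[[329.3 252.4]]
[[326.9 290.1]]
180 [80, 75, 84, 85, 81, 81, 81, 78, 80, 79, 182, 191, 42, 30, 29, 26, 28, 189, 169, 79, 79, 81, 82, 82, 81, 82, 81, 84]
200 [79, 77, 74, 87, 78, 78, 77, 79, 79, 78, 139, 188, 32, 24, 27, 30, 26, 187, 74, 77, 76, 78, 78, 79, 81, 80, 84, 83]
220 [85, 89, 91, 88, 87, 85, 87, 85, 86, 85, 92, 186, 28, 27, 32, 29, 24, 128, 85, 88, 89, 87, 89, 86, 86, 87, 88, 88]
240 [155, 156, 151, 151, 153, 153, 152, 152, 151, 150, 151, 109, 28, 31, 29, 27, 28, 84, 148, 146, 148, 148, 148, 148, 146, 149, 145, 145]
260 [115, 155, 158, 155, 110, 106, 107, 107, 109, 106, 106, 76, 33, 32, 27, 33, 30, 58, 110, 109, 106, 104, 107, 109, 106, 95, 156, 158]
280 [111, 158, 159, 157, 112, 98, 99, 98, 99, 100, 102, 101, 8, 15, 16, 9, 39, 106, 105, 105, 107, 103, 104, 103, 103, 92, 158, 157]
300 [105, 101, 101, 100, 102, 99, 99, 102, 100, 100, 100, 100, 99, 95, 96, 97, 93, 93, 93, 91, 96, 91, 93, 94, 93, 94, 96, 96]
320 [101, 100, 101, 101, 98, 99, 100, 96, 99, 94, 96, 97, 96, 94, 96, 98, 102, 102, 101, 102, 100, 103, 100, 104, 169, 172, 172, 173]
```

Request:
{"fn": "step_arm", "kwargs": {
  "motion": [
    [0.3, -0.03, -1, 0, 0, 0],
    [0.3, 0, -1, 0, 0, 0],
    [0.2, 0, -0.6, 0, 0, 0],
    [0, 0, 0, 0, 0, 0],
    [0, 0, 0, 0, 0, 0],
    [0, 0, 0, 0, 0, 0],
    [0, 0, 0, 0, 0, 0],
    [0, 0, 0, 0, 0, 0],
    [0, 0, 0, 0, 0, 0],
    [0, 0, 0, 0, 0, 0]
  ]
}}

```text
time: 24.65
tcp_pos: [0.4676, 0.3503, 0.1047]
tcp_rot: [0.727, -0.677, 0.076, -0.085]
force: [-0.7, -0.3, -0.4]
width: 0.998
```

Request:
{"fn": "step_arm", "kwargs": {
  "motion": [
    [0, 0, 0, 0, 0, 0],
    [0, 0, 0, 0, 0, 0],
    [0, 0, 0, 0, 0, 0],
    [0, 0, 0, 0, 0, 0],
    [0, 0, 0, 0, 0, 0],
    [0, 0, 0, 0, 0, 0],
    [0, 0, 0, 0, 0, 0],
    [0, 0, 0, 0, 0, 0],
    [0, 0, 0, 0, 0, 0],
    [0, 0, 0, 0, 0, 0]
  ],
  "gripper": 1,
  "newtons": 55
}}

```text
time: 25.65
tcp_pos: [0.4674, 0.3484, 0.105]
tcp_rot: [0.727, -0.677, 0.077, -0.084]
force: [-2.7, -7.5, 1.7]
width: 0.134
```

```bash
python3 st.py
```

```text
25.65 [0.4674 0.3484 0.105 ] x [ 0.07  -0.998 -0.001] z [ 0.225  0.017 -0.974] jawyaw -85.97 F [-2.7 -7.5  1.7] T [-1.29  0.57 -0.37] w 0.134 j [ 0.66 -0.14  1.64 -0.13  1.45  2.17]
```

Request:
{"fn": "step_arm", "kwargs": {
  "motion": [
    [0, 0.1, 0.5, 0, 0, 0],
    [-0.1, 0.1, 1, 0, 0, 0],
    [-0.3, 0, 1.5, 0, 0, 0],
    [-0.5, 0, 2, 0, 0, 0],
    [-0.5, 0, 2, 0, 0, 0],
    [-0.5, 0, 2, 0, 0, 0],
    [-0.3, 0, 1, 0, 0, 0],
    [0, 0, 0, 0, 0, 0],
    [0, 0, 0, 0, 0, 0],
    [0, 0, 0, 0, 0, 0]
  ]
}}

```text
time: 26.65
tcp_pos: [0.4406, 0.35, 0.2086]
tcp_rot: [0.728, -0.677, 0.075, -0.08]
force: [-0.2, 0.1, -3.7]
width: 0.132
```

```bash
python3 st.py; python3 - <<'E'
from h import *
w=cap('wrist','w8.png'); s=cap('scene','s8.png'); cv2.imwrite('pics/c8.png',np.hstack([w[:360,140:540],cv2.resize(s[100:260,380:500],(270,360))]))
E
```

```text
26.65 [0.4406 0.35   0.2086] x [ 0.072 -0.997  0.   ] z [ 0.218  0.015 -0.976] jawyaw -85.89 F [-0.2  0.1 -3.7] T [-0.07  0.49 -0.03] w 0.132 j [ 0.7  -0.18  1.5  -0.13  1.65  2.17]
```

View pics/c8.png

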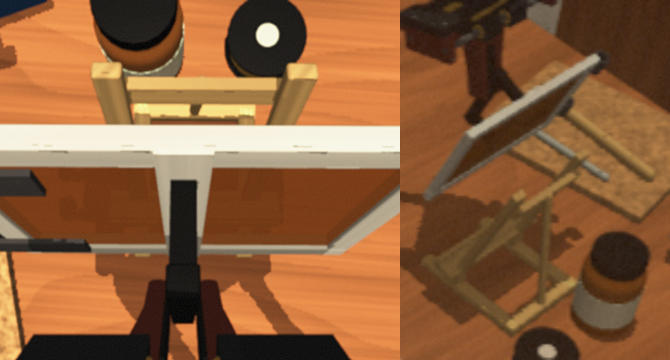

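```bash
cat > door.py <<'E'
from h import *
from scipy.spatial.transform import Rotation as R
def pose(o,yaw,lean): # door local->world
    M=R.from_euler('ZY',[yaw,lean],degrees=True).as_matrix(); return lambda p:np.atleast_2d(p)@M.T+o
P=np.array([(-.005,.1,.13),(-.005,-.1,.13),(-.005,.1,0),(-.005,-.1,0),(.005,.1,.13),(.005,-.1,.13),(-.051,0,.113),(-.051,0,.023),(0,.116,.118),(0,.116,.034)])
E
python3 - <<'E'
from door import *
for lean in(20,26,32):
    h=np.array([.462,.3485,.1243])+[-.0268,.0016,.1036]
    f=pose(0,3.9,lean); o=h-f([-.045,0,.068])[0]; print(lean,proj('wrist',pose(o,3.9,lean)(P)).round(0).tolist())
E
```

```text
20 [[15.0, 155.0], [636.0, 157.0], [165.0, 254.0], [482.0, 255.0], [21.0, 127.0], [630.0, 129.0], [325.0, 306.0], [324.0, 326.0], [-3.0, 158.0], [114.0, 230.0]]
26 [[28.0, 144.0], [622.0, 146.0], [166.0, 266.0], [481.0, 267.0], [36.0, 120.0], [614.0, 122.0], [325.0, 291.0], [324.0, 335.0], [11.0, 152.0], [117.0, 239.0]]
32 [[42.0, 137.0], [608.0, 139.0], [166.0, 279.0], [481.0, 280.0], [51.0, 116.0], [599.0, 118.0], [325.0, 277.0], [324.0, 343.0], [24.0, 149.0], [120.0, 248.0]]
```

```bash
python3 - <<'E'
from h import *
w=cv2.imread('pics/w8.png')
c=lambda x,y:cv2.resize(w[y:y+75,x:x+100],(400,300),interpolation=cv2.INTER_CUBIC)
cv2.imwrite('pics/c9.png',np.vstack([np.hstack([c(0,115),c(540,115)]),np.hstack([c(120,215),c(430,215)])]))
E
```

```text
(no output)
```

View pics/c9.png

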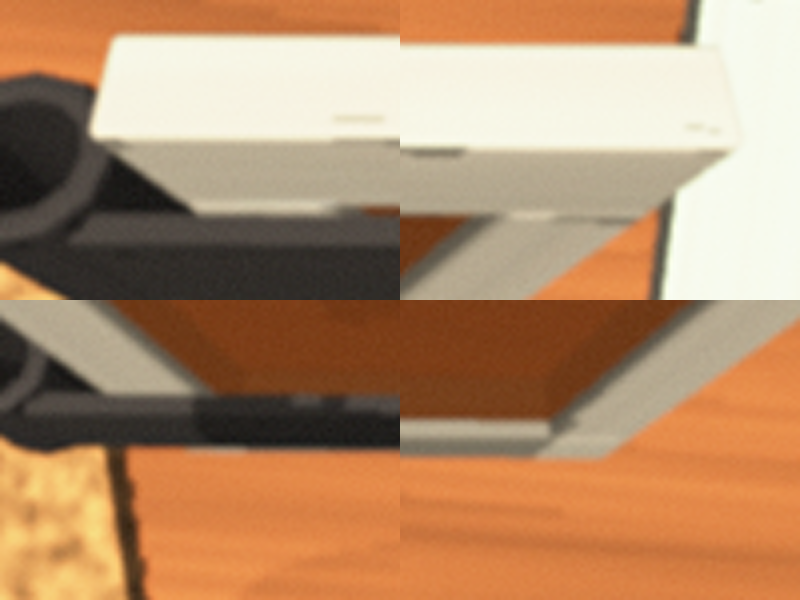

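```bash
cat > pnp.py <<'E'
from door import *
# w8 pose: door in tool frame
uv=np.array([(23,149.2),(28.2,124),(624.5,153),(620,126.5),(482,254.3)])-.375
X=np.array([(-.005,.1,.13),(.005,.1,.13),(-.005,-.1,.13),(.005,-.1,.13),(-.005,-.1,0)])
def solve():
    K,T=cam('wrist'); h=np.array([.462,.3485,.1243])+[-.0268,.0016,.1036]
    f=pose(0,3.9,20); o=h-f([-.045,0,.068])[0]; Md=R.from_euler('ZY',[3.9,20],degrees=True).as_matrix()
    F=np.diag([1,-1,-1]); Rc=F@T[:3,:3]@Md; tc=F@(T[:3,:3]@o+T[:3,3])
    ok,rv,tv=cv2.solvePnP(X,uv,K,None,cv2.Rodrigues(Rc)[0],tc.copy(),True,cv2.SOLVEPNP_ITERATIVE)
    pr=cv2.projectPoints(X,rv,tv,K,None)[0][:,0]; print('res',(pr-uv).round(1).tolist())
    Rw=T[:3,:3].T@F@cv2.Rodrigues(rv)[0]; ow=T[:3,:3].T@(F@tv.ravel()-T[:3,3]); return Rw,ow
if __name__=='__main__':
    Rw,ow=solve(); o=env.get_obs(); Rt=R.from_quat(o['tcp_rot']).as_matrix()
    print('door euler ZYX',R.from_matrix(Rw).as_euler('ZYX',degrees=True).round(2),'o',ow.round(4),'handle',(ow+Rw@[-.045,0,.068]).round(4))
    A,b=Rt.T@Rw,Rt.T@(ow-o['tcp_pos']); np.savez('inhand.npz',A=A,b=b); print('handle in tool',(b+A@[-.045,0,.068]).round(4))
E
python3 pnp.py
```

```text
res [[-0.7, 0.4], [0.8, -0.4], [0.7, 0.2], [-0.8, -0.1], [0.1, -0.1]]
door euler ZYX [ 3.06 20.49 -1.39] o [0.4552 0.3512 0.1449] handle [0.4368 0.3519 0.2243]
handle in tool [-0.0023 -0.0001 -0.0167]
```

```bash
cat > tgt.py <<'E'
from door import *
import sys
# door in tool frame under pad constraint
th=np.load('inhand.npz')['A']; yd=np.array([-1.,0,0]); zd=th[:,2]-yd*(yd@th[:,2]); zd/=np.linalg.norm(zd)
A=np.c_[np.cross(yd,zd),yd,zd]; hT=np.array([0,-.0001,-.0167])
pin=np.array([.5993,.0652,.026])
def state():
    o=env.get_obs(); Rt=R.from_quat(o['tcp_rot']).as_matrix(); Rd=Rt@A; org=o['tcp_pos']+Rt@hT-Rd@[-.045,0,.068]; return o,Rt,Rd,org
def target(back,up,yaw=-.85,pin=pin):
    Rd=R.from_euler('z',yaw,degrees=True).as_matrix(); k=pin+Rd@[-back,0,0]+[0,0,up]; org=k-Rd@[0,.116,.012]
    Rt=Rd@A.T; return org+Rd@[-.045,0,.068]-Rt@hT,Rt
if __name__=='__main__':
    o,Rt,Rd,org=state(); print('t',round(float(o['time']),2),'door ZYX',R.from_matrix(Rd).as_euler('ZYX',degrees=True).round(2),'kn_lo',(org+Rd@[0,.116,.012]).round(4),'kn_hi',(org+Rd@[0,.116,.096]).round(4),'F',o['force'].round(1),'T',o['torque'].round(2),'w',round(float(o['width']),3),'j2',o['joints'].round(2)[1])
    for b,u in((.045,.12),(.045,.032),(0,.032),(0,0)):
        p,Rg=target(b,u); print((b,u),p.round(4),'delta cm',((p-o['tcp_pos'])*100).round(2),'rotvec',np.degrees(R.from_matrix(Rg@Rt.T).as_rotvec()).round(2))
E
python3 tgt.py
```

```text
t 26.75 door ZYX [ 4.08 20.51 -0.06] kn_lo [0.4511 0.4668 0.156 ] kn_hi [0.4805 0.469  0.2347] F [ 0.7  0.  -3.2] T [-0.09  0.57  0.01] w 0.135 j2 -0.18
(0.045, 0.12) [ 0.5166 -0.0496  0.1879] delta cm [  7.62 -39.94  -2.01] rotvec [  0.64 -20.51  -4.89]
(0.045, 0.032) [ 0.5166 -0.0496  0.0999] delta cm [  7.62 -39.94 -10.81] rotvec [  0.64 -20.51  -4.89]
(0, 0.032) [ 0.5616 -0.0503  0.0999] delta cm [ 12.12 -40.01 -10.81] rotvec [  0.64 -20.51  -4.89]
(0, 0) [ 0.5616 -0.0503  0.0679] delta cm [ 12.12 -40.01 -14.01] rotvec [  0.64 -20.51  -4.89]
```

Request:
{"fn": "step_arm", "kwargs": {
  "motion": [
    [0.2, -1, 0, 0, -1, -0.3],
    [0.5, -2, 0, 0, -1.5, -0.3],
    [0.5, -3, 0, 0, -2, -0.4],
    [0.5, -3, 0, 0, -2, -0.4],
    [0.5, -3, 0, 0, -2, -0.4],
    [0.5, -3, 0, 0, -2, -0.4],
    [0.5, -3, 0, 0, -2, -0.4],
    [0.6, -3, 0, 0, -2, -0.4],
    [0.6, -3, 0, 0.2, -1, -0.4],
    [0.6, -3, 0, 0.2, -1, -0.4]
  ]
}}

```text
time: 27.75
tcp_pos: [0.4876, 0.0662, 0.1971]
tcp_rot: [0.686, -0.682, 0.185, -0.172]
force: [-0.1, 0.5, -2.6]
width: 0.131
```

Request:
{"fn": "step_arm", "kwargs": {
  "motion": [
    [0.6, -3, 0, 0.2, -1, -0.4],
    [0.6, -3, 0, 0, 0, -0.4],
    [0.5, -2.5, 0, 0, 0, -0.2],
    [0.3, -2, 0, 0, 0, 0],
    [0, -1, 0, 0, 0, 0],
    [0, 0, 0, 0, 0, 0],
    [0, 0, 0, 0, 0, 0],
    [0, 0, 0, 0, 0, 0],
    [0, 0, 0, 0, 0, 0],
    [0, 0, 0, 0, 0, 0]
  ]
}}

```text
time: 28.75
tcp_pos: [0.5009, -0.0613, 0.188]
tcp_rot: [-0.675, 0.691, -0.192, 0.171]
force: [-0.2, 0.6, -3.8]
width: 0.129
```

```bash
python3 tgt.py
```

```text
t 28.75 door ZYX [-1.78  3.28 -1.38] kn_lo [0.5378 0.0526 0.1413] kn_hi [0.5427 0.0545 0.2252] F [-0.2  0.6 -3.8] T [0.04 0.83 0.01] w 0.129 j2 -0.71
(0.045, 0.12) [ 0.5166 -0.0496  0.1879] delta cm [ 1.57  1.17 -0.01] rotvec [ 1.3  -3.31  0.89]
(0.045, 0.032) [ 0.5166 -0.0496  0.0999] delta cm [ 1.57  1.17 -8.81] rotvec [ 1.3  -3.31  0.89]
(0, 0.032) [ 0.5616 -0.0503  0.0999] delta cm [ 6.07  1.1  -8.81] rotvec [ 1.3  -3.31  0.89]
(0, 0) [ 0.5616 -0.0503  0.0679] delta cm [  6.07   1.1  -12.01] rotvec [ 1.3  -3.31  0.89]
```

Request:
{"fn": "step_arm", "kwargs": {
  "motion": [
    [0.5, 0.4, 0, 0.4, -1.1, 0.3],
    [0.5, 0.4, -0.5, 0.4, -1.1, 0.3],
    [0.5, 0.3, -1, 0.4, -1, 0.3],
    [0, 0, -1.5, 0, 0, 0],
    [0, 0, -1.5, 0, 0, 0],
    [0, 0, -1.5, 0, 0, 0],
    [0, 0, -1, 0, 0, 0],
    [0, 0, -0.6, 0, 0, 0],
    [0, 0, 0, 0, 0, 0],
    [0, 0, 0, 0, 0, 0]
  ]
}}

```text
time: 29.75
tcp_pos: [0.516, -0.047, 0.1035]
tcp_rot: [-0.674, 0.681, -0.202, 0.2]
force: [0.4, -0.0, -3.0]
width: 0.128
```

```bash
python3 tgt.py; python3 - <<'E'
from h import *
w=cap('wrist','w10.png')
print('pin tips',proj('wrist',[(.5993,.0652,.132),(.5993,.067,.132),(.5993,.0652,.048)]).round(1).tolist())
E
```

```text
t 29.75 door ZYX [-0.59  0.    0.05] kn_lo [0.5531 0.0687 0.0616] kn_hi [0.5531 0.0686 0.1456] F [ 0.4 -0.  -3. ] T [-0.01  0.94 -0.02] w 0.128 j2 -0.75
(0.045, 0.12) [ 0.5166 -0.0496  0.1879] delta cm [ 0.07 -0.26  8.45] rotvec [-0.05 -0.   -0.26]
(0.045, 0.032) [ 0.5166 -0.0496  0.0999] delta cm [ 0.07 -0.26 -0.35] rotvec [-0.05 -0.   -0.26]
(0, 0.032) [ 0.5616 -0.0503  0.0999] delta cm [ 4.57 -0.33 -0.35] rotvec [-0.05 -0.   -0.26]
(0, 0) [ 0.5616 -0.0503  0.0679] delta cm [ 4.57 -0.33 -3.55] rotvec [-0.05 -0.   -0.26]
pin tips [[90.2, 103.4], [86.4, 103.5], [158.3, 178.8]]
```

```bash
python3 - <<'E'
from h import *
w=cv2.imread('pics/w10.png'); h=cv2.cvtColor(w,cv2.COLOR_BGR2HSV)
for r in range(88,130,3): print(r,[tuple(int(v) for v in h[r,c]) for c in range(62,122,5)])
E
```

```text
88 [(12, 180, 173), (12, 181, 175), (11, 179, 177), (12, 183, 176), (12, 179, 179), (11, 177, 180), (11, 180, 180), (19, 72, 124), (21, 70, 121), (22, 70, 121), (24, 65, 122), (21, 68, 120)]
91 [(11, 180, 181), (12, 180, 184), (11, 180, 181), (11, 178, 183), (11, 179, 185), (11, 176, 185), (12, 177, 184), (12, 158, 169), (21, 69, 119), (22, 66, 123), (21, 66, 120), (22, 65, 121)]
94 [(11, 179, 175), (12, 178, 176), (12, 184, 173), (11, 174, 180), (12, 176, 178), (11, 179, 177), (11, 177, 177), (12, 180, 180), (20, 71, 118), (21, 70, 121), (23, 69, 119), (22, 68, 120)]
97 [(11, 179, 184), (11, 178, 183), (12, 180, 183), (11, 178, 186), (11, 180, 188), (12, 178, 188), (11, 177, 192), (12, 180, 191), (15, 63, 97), (20, 70, 121), (21, 74, 121), (21, 64, 123)]
100 [(12, 180, 187), (11, 174, 190), (12, 179, 188), (11, 179, 187), (11, 179, 188), (11, 181, 189), (12, 177, 190), (12, 178, 191), (16, 37, 75), (22, 66, 119), (20, 68, 120), (21, 65, 121)]
103 [(12, 176, 193), (12, 173, 197), (11, 179, 194), (12, 176, 197), (12, 178, 196), (17, 173, 221), (13, 184, 175), (12, 181, 194), (19, 38, 
[... 867 characters left out ...]
12, 176, 200), (12, 177, 197), (12, 177, 184), (17, 182, 133), (16, 180, 132), (18, 183, 114), (17, 180, 98), (13, 83, 77), (14, 52, 94)]
121 [(12, 181, 200), (12, 179, 205), (12, 181, 202), (12, 180, 203), (12, 178, 206), (12, 178, 206), (15, 180, 140), (17, 187, 124), (17, 185, 113), (17, 187, 97), (18, 189, 73), (11, 45, 79)]
124 [(19, 61, 229), (18, 62, 227), (18, 64, 227), (18, 65, 228), (18, 64, 226), (20, 62, 226), (19, 61, 221), (21, 56, 210), (23, 55, 209), (22, 53, 203), (24, 54, 200), (24, 49, 199)]
127 [(35, 21, 242), (33, 19, 242), (33, 20, 242), (32, 19, 241), (32, 20, 240), (32, 18, 241), (32, 20, 241), (32, 19, 241), (32, 21, 241), (30, 20, 240), (30, 19, 240), (30, 21, 240)]
```

Request:
{"fn": "step_arm", "kwargs": {
  "motion": [
    [0.3, -0.1, 0, 0, 0, -0.1],
    [0.6, -0.1, 0, 0, 0, -0.1],
    [0.6, -0.1, 0, 0, 0, -0.1],
    [0.6, 0, 0, 0, 0, 0],
    [0.6, 0, 0, 0, 0, 0],
    [0.6, 0, 0, 0, 0, 0],
    [0.5, 0, 0, 0, 0, 0],
    [0.3, 0, 0, 0, 0, 0],
    [0.1, 0, 0, 0, 0, 0],
    [0, 0, 0, 0, 0, 0]
  ]
}}

```text
time: 30.8
tcp_pos: [0.5635, -0.0505, 0.1064]
tcp_rot: [-0.672, 0.683, -0.204, 0.201]
force: [0.8, -0.6, -4.3]
width: 0.131
```

```bash
sed -i 's/pin=np.array(\[.5993,.0652/pin=np.array([.5988,.0650/' tgt.py; python3 tgt.py
```

```text
t 30.8 door ZYX [-0.91 -0.2   0.01] kn_lo [0.6015 0.0649 0.0646] kn_hi [0.6012 0.0649 0.1486] F [ 0.8 -0.6 -4.3] T [-0.02  1.01  0.08] w 0.131 j2 -0.58
(0.045, 0.12) [ 0.5161 -0.0498  0.1879] delta cm [-4.74  0.07  8.16] rotvec [-0.    0.2   0.06]
(0.045, 0.032) [ 0.5161 -0.0498  0.0999] delta cm [-4.74  0.07 -0.64] rotvec [-0.    0.2   0.06]
(0, 0.032) [ 0.5611 -0.0505  0.0999] delta cm [-0.24  0.01 -0.64] rotvec [-0.    0.2   0.06]
(0, 0) [ 0.5611 -0.0505  0.0679] delta cm [-0.24  0.01 -3.84] rotvec [-0.    0.2   0.06]
```

Request:
{"fn": "step_arm", "kwargs": {
  "motion": [
    [-0.12, 0, -0.2, 0, 0.1, 0],
    [-0.12, 0, -0.3, 0, 0.1, 0],
    [0, 0, -0.3, 0, 0, 0],
    [0, 0, -0.2, 0, 0, 0],
    [0, 0, -0.1, 0, 0, 0],
    [0, 0, 0, 0, 0, 0],
    [0, 0, 0, 0, 0, 0],
    [0, 0, 0, 0, 0, 0],
    [0, 0, 0, 0, 0, 0],
    [0, 0, 0, 0, 0, 0]
  ]
}}

```text
time: 31.8
tcp_pos: [0.5604, -0.0506, 0.0944]
tcp_rot: [-0.672, 0.683, -0.203, 0.2]
force: [-0.1, -0.5, -4.9]
width: 0.131
```

```bash
python3 tgt.py|head -1; python3 - <<'E'
from h import *
w=cap('wrist','w11.png');t=cap('top','t11.png');s=cap('scene','s11.png')
a=cv2.resize(w[90:290,0:200],(400,400),interpolation=cv2.INTER_CUBIC)
p=proj('top',(.599,.065,.12))[0].astype(int);q=proj('scene',(.599,.065,.1))[0].astype(int);print(p,q)
b=cv2.resize(t[p[1]-25:p[1]+25,p[0]-25:p[0]+25],(400,400),interpolation=cv2.INTER_CUBIC)
cv2.imwrite('pics/c11.png',np.hstack([a,b])); cv2.imwrite('pics/s11c.png',cv2.resize(s[q[1]-30:q[1]+30,q[0]-40:q[0]+40],(800,600)))
E
```

```text
t 31.8 door ZYX [-0.93  0.   -0.  ] kn_lo [0.5982 0.0648 0.0524] kn_hi [0.5982 0.0648 0.1364] F [-0.1 -0.5 -4.9] T [-0.03  0.88 -0.03] w 0.131 j2 -0.58
[301 197] [367 270]
```

Request:
{"fn": "step_arm", "kwargs": {
  "motion": [
    [0.05, 0.02, -0.1, 0, 0, 0],
    [0, 0, -0.1, 0, 0, 0],
    [0, 0, -0.1, 0, 0, 0],
    [0, 0, -0.1, 0, 0, 0],
    [0, 0, -0.1, 0, 0, 0],
    [0, 0, -0.1, 0, 0, 0],
    [0, 0, -0.1, 0, 0, 0],
    [0, 0, -0.1, 0, 0, 0],
    [0, 0, 0, 0, 0, 0],
    [0, 0, 0, 0, 0, 0]
  ]
}}

```text
time: 32.95
tcp_pos: [0.5608, -0.0503, 0.0853]
tcp_rot: [-0.672, 0.683, -0.203, 0.199]
force: [-0.4, -0.2, -4.0]
width: 0.129
```

```bash
python3 tgt.py|head -1
```

```text
t 32.95 door ZYX [-0.93  0.03  0.  ] kn_lo [0.5986 0.0651 0.0434] kn_hi [0.5987 0.0651 0.1274] F [-0.4 -0.2 -4. ] T [ 0.    0.96 -0.  ] w 0.129 j2 -0.58
```

Request:
{"fn": "step_arm", "kwargs": {
  "motion": [
    [0, 0, -0.1, 0, 0, 0],
    [0, 0, -0.1, 0, 0, 0],
    [0, 0, -0.1, 0, 0, 0],
    [0, 0, -0.1, 0, 0, 0],
    [0, 0, -0.1, 0, 0, 0],
    [0, 0, -0.1, 0, 0, 0],
    [0, 0, 0, 0, 0, 0],
    [0, 0, 0, 0, 0, 0],
    [0, 0, 0, 0, 0, 0],
    [0, 0, 0, 0, 0, 0]
  ]
}}

```text
time: 33.95
tcp_pos: [0.5614, -0.0501, 0.0797]
tcp_rot: [-0.672, 0.683, -0.203, 0.2]
force: [0.1, 0.4, -4.1]
width: 0.129
```

```bash
python3 tgt.py|head -1
```

```text
t 33.95 door ZYX [-0.93 -0.08  0.03] kn_lo [0.5993 0.0654 0.0379] kn_hi [0.5992 0.0653 0.1219] F [ 0.1  0.4 -4.1] T [0.11 0.77 0.01] w 0.129 j2 -0.57
```

Both knuckles are 10 mm down the pins with no contact force. I'll keep lowering the remaining ~12 mm.

Request:
{"fn": "step_arm", "kwargs": {
  "motion": [
    [0, 0, -0.1, 0, 0, 0],
    [0, 0, -0.1, 0, 0, 0],
    [0, 0, -0.1, 0, 0, 0],
    [0, 0, -0.1, 0, 0, 0],
    [0, 0, -0.1, 0, 0, 0],
    [0, 0, -0.1, 0, 0, 0],
    [0, 0, -0.1, 0, 0, 0],
    [0, 0, -0.1, 0, 0, 0],
    [0, 0, 0, 0, 0, 0],
    [0, 0, 0, 0, 0, 0]
  ]
}}

```text
time: 34.95
tcp_pos: [0.5615, -0.05, 0.0711]
tcp_rot: [-0.672, 0.683, -0.203, 0.2]
force: [0.2, 0.7, -3.6]
width: 0.125
```

```bash
python3 tgt.py|head -1
```

```text
t 34.95 door ZYX [-0.93 -0.09  0.04] kn_lo [0.5994 0.0654 0.0293] kn_hi [0.5993 0.0653 0.1133] F [ 0.2  0.7 -3.6] T [0.07 0.76 0.01] w 0.125 j2 -0.57
```

Request:
{"fn": "step_arm", "kwargs": {
  "motion": [
    [0, 0, -0.1, 0, 0, 0],
    [0, 0, -0.1, 0, 0, 0],
    [0, 0, -0.1, 0, 0, 0],
    [0, 0, 0, 0, 0, 0],
    [0, 0, 0, 0, 0, 0],
    [0, 0, 0, 0, 0, 0],
    [0, 0, 0, 0, 0, 0],
    [0, 0, 0, 0, 0, 0],
    [0, 0, 0, 0, 0, 0],
    [0, 0, 0, 0, 0, 0]
  ]
}}

```text
time: 35.95
tcp_pos: [0.5615, -0.05, 0.0679]
tcp_rot: [-0.672, 0.683, -0.203, 0.2]
force: [-0.1, 0.1, -3.4]
width: 0.127
```

```bash
python3 tgt.py|head -1
```

```text
t 35.95 door ZYX [-0.93 -0.1   0.04] kn_lo [0.5994 0.0654 0.0261] kn_hi [0.5993 0.0654 0.1101] F [-0.1  0.1 -3.4] T [ 0.09  0.79 -0.03] w 0.127 j2 -0.57
```

Request:
{"fn": "step_arm", "kwargs": {
  "motion": [
    [0, 0, -0.1, 0, 0, 0],
    [0, 0, -0.1, 0, 0, 0],
    [0, 0, 0, 0, 0, 0],
    [0, 0, 0, 0, 0, 0],
    [0, 0, 0, 0, 0, 0],
    [0, 0, 0, 0, 0, 0],
    [0, 0, 0, 0, 0, 0],
    [0, 0, 0, 0, 0, 0],
    [0, 0, 0, 0, 0, 0],
    [0, 0, 0, 0, 0, 0]
  ]
}}

```text
time: 36.95
tcp_pos: [0.5615, -0.05, 0.0658]
tcp_rot: [-0.672, 0.683, -0.203, 0.2]
force: [0.5, 0.9, -3.5]
width: 0.131
```

```bash
python3 tgt.py|head -1
```

```text
t 36.95 door ZYX [-0.93 -0.1   0.04] kn_lo [0.5994 0.0654 0.024 ] kn_hi [0.5993 0.0653 0.108 ] F [ 0.5  0.9 -3.5] T [0.15 0.75 0.02] w 0.131 j2 -0.57
```

Request:
{"fn": "step_arm", "kwargs": {
  "motion": [
    [0, 0, -0.1, 0, 0, 0],
    [0, 0, -0.1, 0, 0, 0],
    [0, 0, -0.1, 0, 0, 0],
    [0, 0, 0, 0, 0, 0],
    [0, 0, 0, 0, 0, 0],
    [0, 0, 0, 0, 0, 0],
    [0, 0, 0, 0, 0, 0],
    [0, 0, 0, 0, 0, 0],
    [0, 0, 0, 0, 0, 0],
    [0, 0, 0, 0, 0, 0]
  ]
}}

```text
time: 37.95
tcp_pos: [0.5624, -0.0502, 0.0644]
tcp_rot: [-0.672, 0.683, -0.204, 0.201]
force: [0.2, 0.1, -1.9]
width: 0.128
```

```bash
python3 tgt.py|head -1; python3 - <<'E'
from h import *
w=cap('wrist','w12.png');t=cap('top','t12.png');s=cap('scene','s12.png')
a=cv2.resize(w,(480,360)); b=cv2.resize(t[175:225,280:330],(320,320),interpolation=cv2.INTER_CUBIC)
c=cv2.resize(s[225:305,300:420],(360,240),interpolation=cv2.INTER_CUBIC); d=cv2.resize(t[140:220,290:410],(360,240),interpolation=cv2.INTER_CUBIC)
o=np.zeros((600,800,3),np.uint8); o[:360,:480]=a;o[:320,480:]=b;o[360:,:360]=c;o[360:,440:]=d; cv2.imwrite('pics/c12.png',o)
E
```

```text
t 37.95 door ZYX [-0.94 -0.27  0.03] kn_lo [0.6005 0.0652 0.0227] kn_hi [0.6001 0.0652 0.1067] F [ 0.2  0.1 -1.9] T [0.23 0.71 0.06] w 0.128 j2 -0.57
```

Request:
{"fn": "step_arm", "kwargs": {
  "motion": [
    [0, 0, -0.1, 0, 0, 0],
    [0, 0, -0.1, 0, 0, 0],
    [0, 0, 0, 0, 0, 0],
    [0, 0, 0, 0, 0, 0],
    [0, 0, 0, 0, 0, 0],
    [0, 0, 0, 0, 0, 0],
    [0, 0, 0, 0, 0, 0],
    [0, 0, 0, 0, 0, 0],
    [0, 0, 0, 0, 0, 0],
    [0, 0, 0, 0, 0, 0]
  ]
}}

```text
time: 39.1
tcp_pos: [0.5631, -0.0503, 0.0637]
tcp_rot: [-0.671, 0.683, -0.205, 0.202]
force: [-0.7, -0.6, -0.2]
width: 0.132
```

View pics/c12.png

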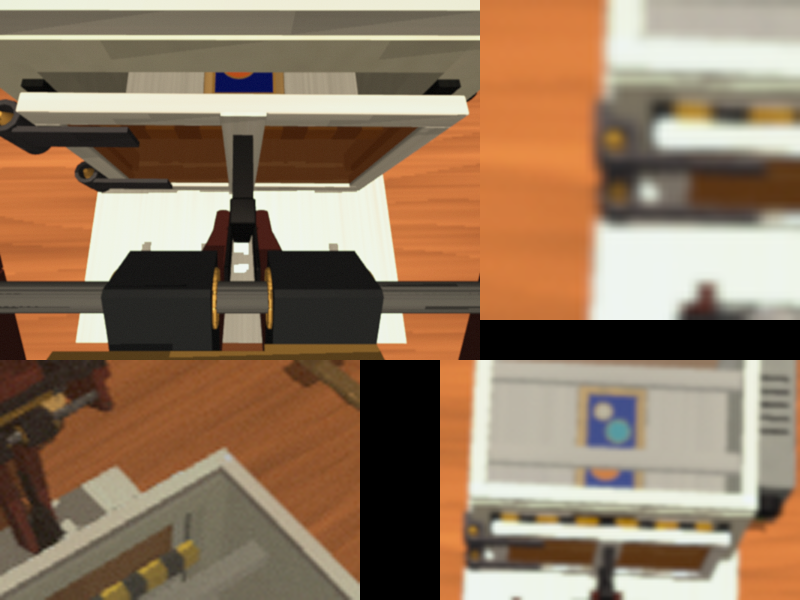

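```bash
python3 tgt.py|head -1
```

```text
t 39.1 door ZYX [-0.95 -0.41  0.03] kn_lo [0.6013 0.0651 0.0221] kn_hi [0.6007 0.0651 0.1061] F [-0.7 -0.6 -0.2] T [0.35 0.63 0.11] w 0.132 j2 -0.57
```

The brass pins show inside both knuckles, at composite (612,140) and (615,190), and the weight has come off the gripper. Next I'll release and back out.

Request:
{"fn": "step_arm", "kwargs": {
  "motion": [
    [0, 0, -0.1, 0, 0, 0],
    [0, 0, 0, 0, 0, 0],
    [0, 0, 0, 0, 0, 0],
    [0, 0, 0, 0, 0, 0],
    [0, 0, 0, 0, 0, 0],
    [0, 0, 0, 0, 0, 0],
    [0, 0, 0, 0, 0, 0],
    [0, 0, 0, 0, 0, 0],
    [0, 0, 0, 0, 0, 0],
    [0, 0, 0, 0, 0, 0]
  ],
  "newtons": 10
}}

```text
time: 40.1
tcp_pos: [0.5634, -0.0502, 0.0628]
tcp_rot: [-0.671, 0.683, -0.205, 0.202]
force: [-0.8, -0.8, -0.7]
width: 0.136
```

Request:
{"fn": "step_arm", "kwargs": {
  "motion": [
    [0, 0, 0, 0, 0, 0],
    [0, 0, 0, 0, 0, 0],
    [0, 0, 0, 0, 0, 0],
    [0, 0, 0, 0, 0, 0],
    [0, 0, 0, 0, 0, 0],
    [0, 0, 0, 0, 0, 0],
    [0, 0, 0, 0, 0, 0],
    [0, 0, 0, 0, 0, 0],
    [0, 0, 0, 0, 0, 0],
    [0, 0, 0, 0, 0, 0]
  ],
  "gripper": 0.3
}}

```text
time: 41.1
tcp_pos: [0.5645, -0.051, 0.0648]
tcp_rot: [-0.671, 0.682, -0.207, 0.203]
force: [-0.6, -0.2, 0.5]
width: 0.705
```

```bash
python3 st.py; python3 - <<'E'
from h import *
a=cv2.imread('pics/w12.png'); w=cap('wrist','w13.png')
g=lambda i:cv2.cvtColor(i,cv2.COLOR_BGR2GRAY).astype(np.float32)
for x,y in((0,100),(300,100),(560,100),(80,200),(440,200)):
    print((x,y),cv2.phaseCorrelate(g(a)[y:y+70,x:x+70].copy(),g(w)[y:y+70,x:x+70].copy()))
E
```

```text
41.1 [ 0.5645 -0.051   0.0648] x [-0.017 -1.     0.002] z [ 0.555 -0.011 -0.832] jawyaw -90.96 F [-0.6 -0.2  0.5] T [-0.08  0.37 -0.07] w 0.705 j [-0.23 -0.56  2.14  0.14  1.    1.32]
(0, 100) ((0.8339909349619958, -1.0449147467098214), -0.16471014346605467)
(300, 100) ((-1.2765224666034172, 3.4505245142731837), 0.04299436822349643)
(560, 100) ((-5.175623239491735, -0.45086846247239976), -0.06691739478229004)
(80, 200) ((-0.3921992817402753, -0.5993369036019018), 0.26702123917179343)
(440, 200) ((0.2618479689333597, 0.25426268223772297), 0.29080163071184983)
```

Request:
{"fn": "step_arm", "kwargs": {
  "motion": [
    [-0.4, 0, 0.6, 0, 0, 0],
    [-0.7, 0, 1.05, 0, 0, 0],
    [-0.8, 0, 1.2, 0, 0, 0],
    [-0.8, 0, 1.2, 0, 0, 0],
    [-0.8, 0, 1.2, 0, 3, 0],
    [-0.8, 0, 1.2, 0, 3, 0],
    [-0.8, 0, 1.2, 0, 3, 0],
    [-0.8, 0, 1.2, 0, 3, 0],
    [-0.4, 0, 0.6, 0, 2, 0],
    [0, 0, 0, 0, 0, 0]
  ]
}}

```text
time: 42.15
tcp_pos: [0.4961, -0.0509, 0.1667]
tcp_rot: [-0.692, 0.703, -0.122, 0.115]
force: [0.5, 0.1, -0.1]
width: 0.701
```

Request:
{"fn": "step_arm", "kwargs": {
  "motion": [
    [0, 0, 0, 0, 0, 0],
    [0, 0, 0, 0, 0, 0],
    [0, 0, 0, 0, 0, 0],
    [0, 0, 0, 0, 0, 0],
    [0, 0, 0, 0, 0, 0],
    [0, 0, 0, 0, 0, 0],
    [0, 0, 0, 0, 0, 0],
    [0, 0, 0, 0, 0, 0],
    [0, 0, 0, 0, 0, 0],
    [0, 0, 0, 0, 0, 0]
  ]
}}

```text
time: 43.15
tcp_pos: [0.4948, -0.0507, 0.1642]
tcp_rot: [-0.691, 0.703, -0.122, 0.116]
force: [-0.6, -0.3, -0.2]
width: 0.699
```

```bash
python3 st.py; python3 - <<'E'
from h import *
w=cap('wrist','w14.png')
# door top-edge corners expected when hung: cab origin from pin
th=np.radians(-.9);Rz=np.array([[np.cos(th),-np.sin(th),0],[np.sin(th),np.cos(th),0],[0,0,1]])
o=np.array([.599,.0668,.026])-Rz@[0,.116,.012]
X=np.array([(.005,.1,.13),(.005,-.1,.13),(-.005,.1,.13),(-.005,-.1,.13)])
print('expect',proj('wrist',X@Rz.T+o).round(1).tolist())
h=cv2.cvtColor(w,cv2.COLOR_BGR2HSV)
m=((h[:,:,1]<50)&(h[:,:,2]>205)).astype(np.uint8)
e=proj('wrist',X@Rz.T+o)
for f in(.1,.3,.7,.9):
    q=e[2]*(1-f)+e[3]*f; c=int(q[0]); r=int(q[1]); col=m[r-35:r+20,c]; print(c,'rows white',(np.nonzero(col)[0]+r-35).tolist(),'expect',(e[0]*(1-f)+e[1]*f)[1].round(1),q[1].round(1))
K,T=cam('wrist')
E
```

```text
43.15 [ 0.4948 -0.0507  0.1642] x [-0.017 -1.     0.006] z [ 0.331 -0.011 -0.944] jawyaw -90.97 F [-0.6 -0.3 -0.2] T [0.   0.31 0.02] w 0.699 j [-0.22 -0.54  1.87  0.06  1.48  1.38]
expect [[137.8, 87.1], [499.3, 87.4], [137.4, 104.8], [499.7, 105.1]]
173 rows white [89, 90, 91, 92, 93, 94, 95, 96, 97, 98, 99, 100, 101, 102, 103, 104, 105] expect 87.1 104.9
246 rows white [90, 91, 92, 93, 94, 95, 96, 97, 98, 99, 100, 101, 102, 103, 104, 105, 106] expect 87.2 104.9
391 rows white [92, 93, 94, 95, 96, 97, 98, 99, 100, 101, 102, 103, 104, 105, 106, 107, 108] expect 87.3 105.0
463 rows white [93, 94, 95, 96, 97, 98, 99, 100, 101, 102, 103, 104, 105, 106, 107, 108, 109] expect 87.3 105.0
```

```bash
python3 - <<'E'
from h import *
t=cap('top','t15.png'); h=cv2.cvtColor(t,cv2.COLOR_BGR2HSV); m=((h[:,:,0]>105)&(h[:,:,0]<130)&(h[:,:,1]>80)).astype(np.uint8); k=np.zeros_like(m);k[140:190,325:370]=1
ys,xs=np.nonzero(m&k); print('lid blue front x,y',plane('top',[(xs.mean(),ys.min())],.062).round(4), 'expected for centre cab .06: blue front about',.6195+.06+.047)
a=cv2.imread('pics/top0.png')
for n,(x,y) in dict(cupb=(432,217),cupo=(485,274),bottle=(211,320),spool=(221,189),coaster=(309,292),brush=(449,182),resin=(176,189)).items():
    d=cv2.absdiff(a[y-9:y+9,x-9:x+9],t[y-9:y+9,x-9:x+9]).mean(); print(n,round(float(d),1),end=' ')
print(env.hand_in())
E
```

```text
lid blue front x,y [[ 0.7439 -0.0539  0.062 ]] expected for centre cab .06: blue front about 0.7265
cupb 0.8 cupo 0.9 bottle 0.9 spool 0.7 coaster 19.6 brush 0.7 resin 0.6 the job is handed in; nothing more can be done
None
```

I finished both parts and handed in at about 43 s of the 72 s allowed; the hand-in gave no verdict.

**Box:** I set it end on on the sill, then pushed it under the bar in two goes. After the first push the cameras put its centre only about 60 mm past the bar, right at the limit, so I pushed it about 20 mm further. The last top view puts the centre about 77 mm past the bar and about 4 mm off the middle. It looked square.

**Door:** I lifted it off the easel by the handle, stood it upright and lowered it about 1 mm at a time until its weight came off the gripper. The close view just before release showed brass inside both knuckles. After I let go, the top edge was within about 4 pixels of where a hung door should be, and about 1° off shut. The arm was clear and reading no load.

**Checks that failed or disagreed:**
- **Tool position against cameras:** after the first push, the measured fingertip position put the box about 15 mm further in than the cameras did. I went by the cameras.
- **Knuckle height:** my estimate put the knuckles about 4 mm below the bracket level at contact. I relied on the force change and the image instead.
- **Hard touch on the sill:** before the second push the fingers came down too far and pressed the empty sill with about 25 N vertically (about 33 N in all).
- **Coaster:** its before-and-after image comparison was high, 19.6 against under 1 for every other bystander. The arm was probably over or shading it, but I didn't check that it had stayed put.

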